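# Prime the wagon floor plates on the spray turntable

### The arm

A 7-joint arm with a two-finger parallel gripper is mounted at the origin on the work surface. World frame = base frame: x ahead of the robot, y to its left, z up, the work surface at z = 0. Lengths are in mm, angles in rad, forces in N, time in s.
With the tool pointing down it reaches from about 350 to 775 mm from the base axis. Payload 3.1 kg.
Tool frame: the origin (TCP) lies at the very end of the fingers, on their centre line; the grasp point (between the pads) lies 19 mm behind it; z points along the fingers, y is the line along which they close (so a half turn about z gives the same grasp; the last joint's range is limited). The gripper opens to 85 mm and grips with 20 to 120 N. Pads are 22 mm wide; open, the fingers measure 114 mm over their backs; the gripper's body (76 mm by 85 mm) begins 54 mm behind the grasp point. The pads swing forward as they close: fully open they stand 13 mm farther back than shut.
Start: joints at [-1.299, 0.311, 0.014, 1.512, -0.004, 1.319, -0.027], TCP at [169.744, 523.168, 231.304] pointing down, gripper open.
Joint ranges: [-2.7, 2.7], [-0.3, 1.91], [-1.27, 1.3], [0.12, 2.57], [-1.44, 4.58], [0.2, 2.03], [-3.05, 3.05]. Speed limits (rad/s): [2.79, 2.79, 3.14, 3.14, 3.14, 3.14, 3.14].

### API

Orientations are given as a 3x3 rotation matrix whose columns are the frame's x, y, z axes.
In Python, from cell import ctrl gives the robot as it stands.
- The arm moves only by the tool send_rows, never from a script. Its argument "rows" is a list of rows, each a list of 5 numbers: the shift along the tool's x, y, z in units of 5 cm (1.0 is 5 cm), then the turn about the tool's z in units of 4 degrees (1.0 is 4 degrees), then the opening, from -1 (shut) to 1 (fully open). In form: [[x, y, z, turn, fingers], ...]. A call has exactly 10 rows; each row shifts and turns the commanded pose from where the row before left it, along the tool's axes as they then stand; what a row does not reach is not made up. A row lasts 1/10 s, in which the tool goes at most 50 mm and 8.59 degrees, less where a joint would pass 70% of its speed; a pose out of reach is approached as far as the arm can. A call with a number of a shift or a turn outside -1 to 1 is refused whole. A call with a gripper value outside its range is refused whole. The fingers move at their own pace and stop on an object; the grip force is fixed at half the most. Time passes only in rows, so rows that do not move let the fingers close, or fill a call up. It gives the time, the measured TCP pose, the force, the opening and the grip force at its end, in the units of the state.
- ctrl.state(): the state, without advancing time (a new reading comes with each control period).
- ctrl.grab_frame(name): name is "scene" or "side" or "wrist"; returns a dict with "img" (384x512x3 uint8, red, green, blue), "z_map" (384x512 float32, mm along the optical axis (not along the pixel's ray), 0 where there is no reading), "mtx" (3x3 intrinsics, pixels), "k1" (the pictures are not rectified: a ray, as slopes to the right and down, at radius r is drawn at 1 + k1 r^2 times it, then the intrinsics apply), "pose" (4x4, takes a point from camera to world coordinates). Camera axes: x right, y down, z forward; pixel columns grow to the right and rows downward; lengths in mm; the calibration is good to about 2 mm. A picture is of the moment at which its call begins.
- ctrl.hand_in(): hands the job in; it is judged then, once.
The state is a dict: "time": time; "joint_pos": joint angles; "qvel": joint speeds; "effort": joint torques, N m; "tool_pos": TCP position; "orientation": TCP orientation; "force": force on the tool from outside, world axes, zero at the start; "wrist_torque": the same for the moment, N m; "width": finger opening in mm; "grasp_force": force on a finger pad.
Only numpy, scipy, OpenCV 4.12 (cv2) and the standard library are available. Lean on these libraries where they do the work, as an engineer would, in place of code of your own. Each camera call takes 0.05 s, during which the arm holds its last target. There are 200 camera calls.

### The job

Edge every aluminium wagon floor plate along its lane in the stock rack until it hangs out over the rack's edge, pinch it there, and lay it flat in the round turntable tray, none on top of another. When all the plates are in, press the primer can's nozzle right down briefly, wind the crank clockwise until the tray has moved on by one division (its next rim mark at the pointer), and press the nozzle briefly again. Leave the paint pot, tape roll and brick shed where they stand.

Things in the scene. Friction and masses are not known exactly. Their poses are not given: they have to be found in the camera images.
- rack_edge (a point): middle of the rack's front edge, on its deck surface. The rack is a fixed wooden deck, top 75 mm above the bench, 220 mm long (its x, x points from this edge back along the lanes) and 176 mm wide (its y), open underneath between two side boards. Three lanes run along x, centred at y = -50, 0 and +50 mm, each 44 mm wide between dark dividing strips 6 mm wide and 6 mm high; both lane ends are open. This edge faces the turntable with 30 mm or more of free space in front
- tray_centre (a point): centre of the floor of the round steel turntable tray, on its axis, z up, turning with the tray. Floor about 40 mm above the bench, inner radius 125 mm, with a rim 15 mm high and 5 mm thick. Eight white marks on the rim, one per division (45 degrees); a fixed pointer stands beside the rim and at the start a mark is at it
- tray (a joint): angle of the tray in rad, 0 at the start, growing clockwise seen from above; one division is 0.785. Driven only through the crank and its worm (40 crank turns per tray turn, cannot be pushed round by hand)
- crank (a joint): angle of the crank in rad, 0 at the start, growing clockwise seen from above; five full turns (31.4 rad) move the tray one division. It stays where it is left and takes about 4 N at the handle
- crank_axis (a point): point on the crank's vertical axis, at the height of the handle's middle-upper part (78 mm above the bench), fixed beside the tray
- crank_handle (a point): point on the crank handle's axis, 35 mm from the crank axis: an upright black sleeve 16 mm in diameter and 40 mm tall that spins freely on its pin, from 52 to 92 mm above the bench; this point is 14 mm below its top
- nozzle_top (a point): middle of the top of the white nozzle cap (26 mm in diameter) of a primer can 52 mm in diameter fixed upright in a foot clamp behind the tray; top 162 mm above the bench
- nozzle (a joint): travel of the nozzle cap in m: 0 is up, 0.006 fully down; sprung, about 1.5 N to start and 5.6 N fully down; a press counts beyond 0.004
- plate1: aluminium plate 96 x 40 x 6 mm (its x, y, z), about 60 g, origin at the middle of the solid. At first it lies in one of the rack's lanes, long side along the lane, 2 mm free on either side (no room for a finger), its front end 15 to 50 mm behind the rack's front edge. Some plates may be absent
- plate2: aluminium plate 96 x 40 x 6 mm (its x, y, z), about 60 g, origin at the middle of the solid. At first it lies in one of the rack's lanes, long side along the lane, 2 mm free on either side (no room for a finger), its front end 15 to 50 mm behind the rack's front edge. Some plates may be absent
- plate3: aluminium plate 96 x 40 x 6 mm (its x, y, z), about 60 g, origin at the middle of the solid. At first it lies in one of the rack's lanes, long side along the lane, 2 mm free on either side (no room for a finger), its front end 15 to 50 mm behind the rack's front edge. Some plates may be absent
- paintpot: small paint jar 44 mm across, 50 mm tall; origin under its centre; leave it alone
- tape: roll of tape 80 mm across, 20 mm high, lying flat; origin under its centre; leave it alone
- shed: model brick shed 96 x 116 x 70 mm with grey roof; origin under its centre; leave it alone
Not all that is in view belongs to the job. What is shaped like the plate2 but turquoise is not meant.

How it is judged:
By the outcome, as a careful person would: the job done as asked, in the order asked, and still so for the second after the job is handed in, with the robot touching nothing.
Of plate1, plate2, plate3 only 2 to 3 are there at a start; the rules pass over those that are not, and their reading is None.
At some moment in a run one of plate1, plate2, plate3 may be knocked a few centimetres aside while the robot is not near it.
Once in a run the grip may slacken for a moment while it holds something.
It also fails if it takes over 210 s, if anything falls off the work surface, if the arm or the gripper's body presses on something with over 40 N, if the wrist force passes 120 N, or if a joint passes its speed limit or range.

## Working session

There is one attempt and no reset: what is moved stays moved. The work goes in short steps, Python scripts to look and compute and a tool call to move; the robot and the scene stay as the last step left them, time stands still between calls to the robot, and variables do not carry over. Pictures are saved under pics/ and viewed, at most 14 in all, crops included, and the job is handed in when it is done.

Besides the shell and the picture viewer there is one more tool, called as a command line: name --pt "numbers of a row" for each row, then --argument value for the rest. send_rows: Moves the arm, as the interface text tells. Shifts and turns lie within -1 to 1; 1 stands for 5 cm of shift or 4 degrees of turn. Its arguments: {"type":"object","properties":{"rows":{"type":"array","items":{"type":"array","items":{"type":"number"}}}},"required":["rows"]}

```bash
ls; mkdir -p pics; cat > h.py <<'E'
import numpy as np, cv2, json
from cell import ctrl
def grab(n):
    f=ctrl.grab_frame(n); np.savez('last_%s.npz'%n,**{k:np.array(f[k]) for k in f}); return f
def ray(f,u,v):
    K=f['mtx'];a=np.array([(u-K[0,2])/K[0,0],(v-K[1,2])/K[1,1]]);k=float(f['k1'])
    s=a.copy()
    for _ in range(20): s=a/(1+k*(s@s))
    d=f['pose'][:3,:3]@np.array([s[0],s[1],1.]);return f['pose'][:3,3],d
def onz(f,u,v,z):
    o,d=ray(f,u,v);return o+d*(z-o[2])/d[2]
def cloud(f):
    K=f['mtx'];k=float(f['k1']);H,W=f['z_map'].shape
    u,v=np.meshgrid(np.arange(W),np.arange(H));a=np.stack([(u-K[0,2])/K[0,0],(v-K[1,2])/K[1,1]],-1);s=a.copy()
    for _ in range(20): s=a/(1+k*(s**2).sum(-1,keepdims=True))
    p=np.concatenate([s,np.ones((H,W,1))],-1)*f['z_map'][...,None]
    return p@f['pose'][:3,:3].T+f['pose'][:3,3]
def save(f,name,crop=None,scale=1):
    im=f['img'][...,::-1]
    if crop: x0,y0,x1,y1=crop; im=im[y0:y1,x0:x1]
    cv2.imwrite('pics/'+name+'.png',cv2.resize(im,None,fx=scale,fy=scale,interpolation=cv2.INTER_CUBIC))
E
python3 - <<'E'
from h import *
a=grab('scene');b=grab('side')
save(a,'scene0',scale=1.5);save(b,'side0',scale=1.5)
for f in(a,b): print(f['mtx'],f['k1'],f['pose'])
s=ctrl.state();print(s['time'],s['tool_pos'],s['orientation'],s['width'],s['force'])
E
```

```text
pics
[[473.67836575   0.         254.28923165]
 [  0.         473.67836575 183.11901629]
 [  0.           0.           1.        ]] -0.09223069642612197 [[ 5.36735230e-01  4.96587638e-01 -6.82140756e-01  1.57040591e+03]
 [ 8.43741427e-01 -3.12094639e-01  4.36689066e-01 -6.19109150e+02]
 [ 3.96191870e-03 -8.09936821e-01 -5.86503750e-01  1.03554787e+03]
 [ 0.00000000e+00  0.00000000e+00  0.00000000e+00  1.00000000e+00]]
[[484.01779094   0.         257.55309479]
 [  0.         484.01779094 194.98542327]
 [  0.           0.           1.        ]] 0.06761317869764309 [[ 9.18776326e-01 -2.69957159e-01  2.88050682e-01  1.37610039e+02]
 [-3.94565213e-01 -6.51919034e-01  6.47549122e-01 -8.79368772e+02]
 [ 1.29752006e-02 -7.08607582e-01 -7.05483479e-01  1.11864351e+03]
 [ 0.00000000e+00  0.00000000e+00  0.00000000e+00  1.00000000e+00]]
0.1 [169.54701675 522.53054707 230.31873119] [[-9.51207834e-01  3.08550412e-01 -5.48243787e-04]
 [ 3.08550879e-01  9.51205632e-01 -2.04943727e-03]
 [-1.10862138e-04 -2.11860189e-03 -9.99997750e-01]] 85.2988863127492 [ 0.89211168  0.75050923 -0.59472525]
```

View pics/scene0.png

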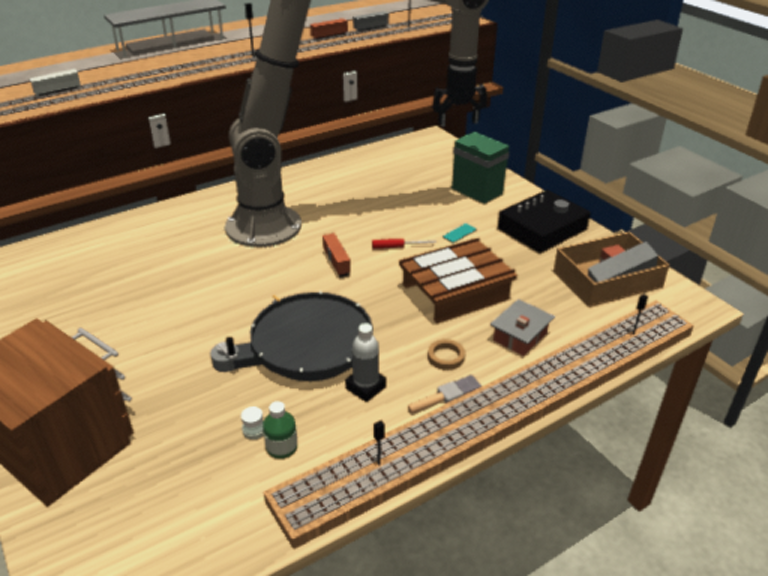

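View pics/side0.png

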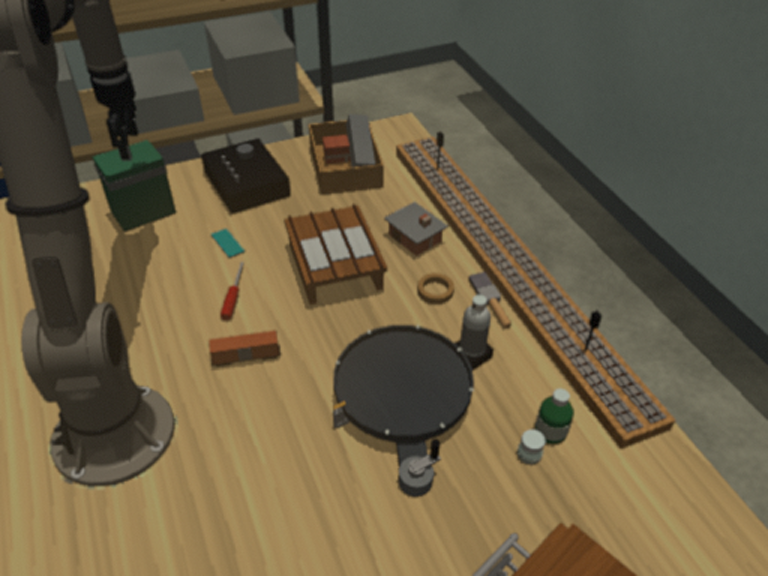

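The scene view (1.5x pixels) shows the rack at (457,275) with three white plates, tray at (312,335), crank handle at (230,345), nozzle at (365,330). The side view shows the rack at (333,245), tray at (403,380), crank handle at (434,450), and nozzle at (479,302).

```bash
cat > m.py <<'E'
from h import *
def ld(n): 
    d=np.load('last_%s.npz'%n); return {k:d[k] for k in d}
if __name__=='__main__':
  for n in('scene','side'):
    f=ld(n);P=cloud(f);im=f['img'].astype(int);z=P[...,2];valid=f['z_map']>0
    mn,mx=im.min(-1),im.max(-1)
    print(n)
    white=(mn>110)&(mx-mn<40)&valid&(abs(z-81)<8)
    c,l,st,_=cv2.connectedComponentsWithStats(white.astype(np.uint8))
    for i in range(1,c):
        if st[i,4]>60:
            p=P[l==i];(cx,cy),(w,h),a=cv2.minAreaRect(p[:,:2].astype(np.float32));print(' white',st[i],cx,cy,w,h,a,p[:,2].mean())
    deck=valid&(z>68)&(z<90)&(P[...,0]>350)&(P[...,0]<800)&(P[...,1]>0)&(P[...,1]<450)
    c,l,st,_=cv2.connectedComponentsWithStats(deck.astype(np.uint8))
    for i in range(1,c):
        if st[i,4]>300:
            p=P[l==i];r=cv2.minAreaRect(p[:,:2].astype(np.float32));print(' deck',st[i],r,p[:,2].mean(),cv2.boxPoints(r).round())
    fl=valid&(abs(z-40)<5)&(mx<70)
    c,l,st,_=cv2.connectedComponentsWithStats(fl.astype(np.uint8))
    i=1+np.argmax(st[1:,4]);p=P[l==i];print(' floor',st[i],cv2.minEnclosingCircle(p[:,:2].astype(np.float32)),p[:,2].mean())
    noz=valid&(abs(z-160)<6)&(mn>100)&(mx-mn<50)
    p=P[noz];print(' noz',p.mean(0),len(p))
    x,y=((365,328),(479,300))[n=='side'];u,v=int(x/1.5),int(y/1.5);print(P[v-4:v+5:2,u,:].round())
    x,y=((230,340),(435,442))[n=='side'];u,v=int(x/1.5),int(y/1.5);print(P[v-4:v+9:2,u,:].round(),onz(f,x/1.5,y/1.5,92))
E
python3 m.py
```

```text
scene
 white [276 165  47  28 609] 516.3085327148438 246.8511199951172 117.05506896972656 151.99490356445312 87.07624053955078 79.94182134268398
 white [400 168  27  14 173] 719.0274047851562 597.244384765625 90.1346664428711 53.062137603759766 78.82203674316406 81.1634249734792
 deck [ 266  159   79   43 1916] ((521.2109375, 262.96051025390625), (225.87628173828125, 186.5729522705078), 84.6628646850586) 77.00049037157696 [[418. 159.]
 [604. 142.]
 [625. 367.]
 [439. 384.]]
 floor [ 169  196   77   50 1582] ((504.5472717285156, -116.11835479736328), 124.6326904296875) 39.8189605738515
 noz [-730.41957063 -123.21431751  161.32925352] 307
[[532.   2.  33.]
 [674. -83. 163.]
 [678. -86. 160.]
 [687. -91. 161.]
 [694. -96. 161.]]
[[ 373. -256.    0.]
 [ 488. -292.   92.]
 [ 495. -295.   91.]
 [ 503. -298.   90.]
 [ 502. -299.   82.]
 [ 500. -299.   72.]
 [ 499. -300.   64.]] [ 499.98664559 -295.49280258   92.        ]
side
 white [230 151  19  21 233] 566.4623413085938 245.14593505859375 100.04127502441406 38.87969207763672 84.35269165039062 82.43791066618805
 white [215 153  18  20 232]
[... 203 characters left out ...]
31274414 83.12128448486328 82.53725807583596
 deck [ 189  136   69   55 2485] ((519.1370849609375, 267.0942687988281), (230.18743896484375, 177.38412475585938), 84.62510681152344) 79.19841785710953 [[420. 161.]
 [597. 144.]
 [618. 373.]
 [442. 390.]]
 floor [ 224  219   90   70 4634] ((516.295166015625, -110.51830291748047), 125.58504486083984) 39.695398526703514
 noz [ 597.37841692 -267.00408971  163.44268532] 82
[[683. -74. 166.]
 [681. -79. 163.]
 [676. -88. 166.]
 [674. -92. 163.]
 [677. -89. 150.]]
[[ 519. -245.   35.]
 [ 529. -229.   -3.]
 [ 495. -287.   88.]
 [ 491. -294.   91.]
 [ 488. -300.   92.]
 [ 491. -296.   76.]
 [ 491. -298.   71.]] [ 492.70198081 -290.81092562   92.        ]
```

```bash
cat > plan.py <<'E'
# usage: plan.py "x,y,z,psi,n,grip;..." psi deg of tool x in world; waypoints from the measured pose
import sys
from h import *
def plan(wps,start=None):
    s=ctrl.state();R=s['orientation']
    p=np.array(s['tool_pos'] if start is None else start[:3]);psi=np.degrees(np.arctan2(R[1,0],R[0,0])) if start is None else start[3]
    rows=[]
    for x,y,z,a,n,g in wps:
        n=int(n);t=np.array([x,y,z]);p0=p.copy();a0=psi;da=(a-a0+180)%360-180
        for i in range(1,n+1):
            d=p0+(t-p0)*i/n-p;c,sn=np.cos(np.radians(psi)),np.sin(np.radians(psi))
            X=np.array([[c,sn,0],[sn,-c,0],[0,0,-1]])
            u=np.round(X@d/50,2);w=round(-((a0+da*i/n)-psi)/4,2)
            if i==n and False: pass
            rows.append([*map(float,u),w,g]);p=p+X.T@u*50;psi-=w*4
    return rows,p,psi
if __name__=='__main__':
    rows,p,psi=plan([tuple(map(float,w.split(','))) for w in sys.argv[1].split(';')])
    for i in range(0,len(rows),10): print(json.dumps(rows[i:i+10]).replace('-0.0,','0.0,').replace('.0,',',').replace(' ',''))
    print('end',p.round(1),round(psi,1),'maxabs',np.abs(np.array(rows)[:,:4]).max())
E
python3 plan.py "515,215,300,84.6,20,1"
```

```text
[[-0.42,-0.19,-0.07,0.97,1.0],[-0.44,-0.15,-0.07,0.97,1.0],[-0.44,-0.13,-0.07,0.96,1.0],[-0.46,-0.1,-0.07,0.97,1.0],[-0.45,-0.06,-0.07,0.97,1.0],[-0.46,-0.04,-0.07,0.97,1.0],[-0.47,0,-0.07,0.96,1.0],[-0.46,0.03,-0.07,0.97,1.0],[-0.46,0.05,-0.07,0.97,1.0],[-0.45,0.09,-0.07,0.97,1.0]]
[[-0.45,0.12,-0.07,0.97,1.0],[-0.43,0.15,-0.07,0.96,1.0],[-0.43,0.18,-0.07,0.97,1.0],[-0.41,0.21,-0.07,0.97,1.0],[-0.4,0.23,-0.07,0.97,1.0],[-0.38,0.27,-0.06,0.97,1.0],[-0.37,0.28,-0.07,0.96,1.0],[-0.34,0.31,-0.07,0.97,1.0],[-0.32,0.33,-0.07,0.97,1.0],[-0.3,0.36,-0.07,0.97,1.0]]
end [515.1 215.  299.8] 84.6 maxabs 0.97
```

send_rows --pt "-0.42 -0.19 -0.07 0.97 1" --pt "-0.44 -0.15 -0.07 0.97 1" --pt "-0.44 -0.13 -0.07 0.96 1" --pt "-0.46 -0.1 -0.07 0.97 1" --pt "-0.45 -0.06 -0.07 0.97 1" --pt "-0.46 -0.04 -0.07 0.97 1" --pt "-0.47 0 -0.07 0.96 1" --pt "-0.46 0.03 -0.07 0.97 1" --pt "-0.46 0.05 -0.07 0.97 1" --pt "-0.45 0.09 -0.07 0.97 1"

```text
time: 1.1
tool_pos: [343.7, 368.0, 266.6]
orientation: [[-0.544, 0.839, 0.0], [0.839, 0.544, -0.0], [-0.0, -0.0, -1.0]]
force: [-0.3, -0.4, -0.9]
width: 85.4
grasp_force: 0.0
```

send_rows --pt "-0.45 0.12 -0.07 0.97 -1" --pt "-0.43 0.15 -0.07 0.96 -1" --pt "-0.43 0.18 -0.07 0.97 -1" --pt "-0.41 0.21 -0.07 0.97 -1" --pt "-0.4 0.23 -0.07 0.97 -1" --pt "-0.38 0.27 -0.06 0.97 -1" --pt "-0.37 0.28 -0.07 0.96 -1" --pt "-0.34 0.31 -0.07 0.97 -1" --pt "-0.32 0.33 -0.07 0.97 -1" --pt "-0.3 0.36 -0.07 0.97 -1"

```text
time: 2.1
tool_pos: [516.6, 214.4, 301.1]
orientation: [[0.1, 0.995, 0.0], [0.995, -0.1, -0.0], [-0.0, 0.0, -1.0]]
force: [0.6, 0.3, -0.7]
width: 0.1
grasp_force: 0.0
```

```bash
python3 - <<'E'
from h import *
f=grab('wrist');save(f,'w1',scale=1.5)
s=ctrl.state();print(s['time'],s['tool_pos'],s['orientation'][:,0],s['width'],s['force'],s['joint_pos']);print(f['pose'],f['mtx'],f['k1'])
E
```

```text
2.15 [520.19559683 209.58456486 301.53164817] [ 0.10837515  0.9941043  -0.00338666] -0.0710824913956264 [ 3.36916767 -2.76239078  0.6591906 ] [-0.76514255  0.32300591  0.48383454  1.36085818 -0.14354157  1.49019225
 -0.40026464]
[[ 9.95080778e-01 -9.49326144e-02 -2.83203839e-02  5.23643479e+02]
 [-9.90624425e-02 -9.50807636e-01 -2.93515711e-01  2.89398332e+02]
 [ 9.36976538e-04  2.94877328e-01 -9.55534658e-01  4.43952680e+02]
 [ 0.00000000e+00  0.00000000e+00  0.00000000e+00  1.00000000e+00]] [[325.2458471   0.        255.459868 ]
 [  0.        325.2458471 190.0376557]
 [  0.          0.          1.       ]] -0.05112516567582346
```

View pics/w1.png

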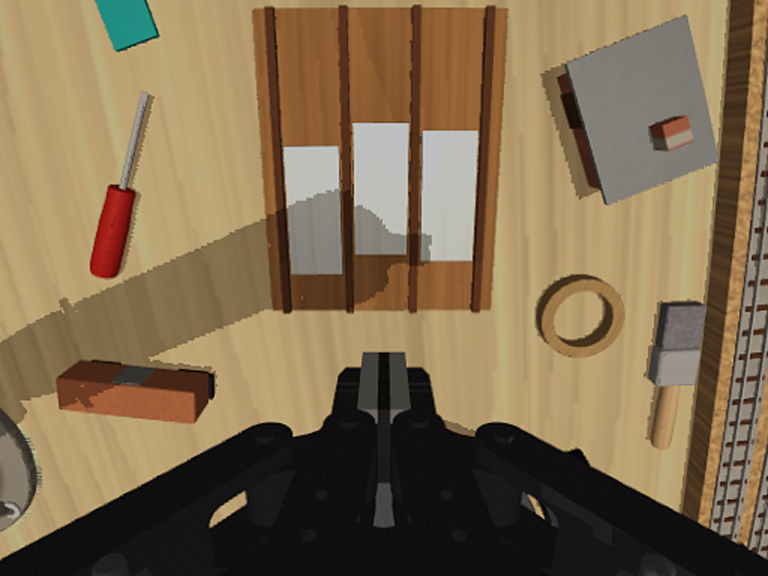

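The wrist view clearly shows the three lanes with plates: left (283–341, 147–274), middle (353–408, 122–255), right (421–477, 130–262); front edge at row 310, cols 272–491.

```bash
python3 - <<'E'
from m import *
f=ld('wrist')
g=lambda x,y,z:onz(f,x/1.5,y/1.5,z)[:2]
A,B=g(272,311,75),g(491,309,75);C,D=g(253,9,75),g(507,9,75)
print('edge',A,B,'back',C,D,'mid',(A+B)/2,np.linalg.norm(A-B),(C+D)/2)
ex=((C+D)-(A+B))/2;print('len',np.linalg.norm(ex));ex/=np.linalg.norm(ex);print('ang',np.degrees(np.arctan2(ex[1],ex[0])),np.degrees(np.arctan2(*(B-A)[::-1])))
M=(A+B)/2;ey=np.array([-ex[1],ex[0]])
for n,c in dict(L=[(283,147),(338,147),(341,274),(290,274)],M=[(353,122),(408,122),(408,255),(355,255)],R=[(421,130),(477,130),(473,262),(423,262)]).items():
    q=[g(x,y,81) for x,y in c];print(n,[((p-M)@np.array([ex,ey]).T).round(1).tolist() for p in q],np.mean(q,0))
E
python3 - <<'E'
import sys;sys.path.insert(0,'.')
from cell import ctrl
s=ctrl.state();print(s['time'],s['tool_pos'],s['orientation'][:,0])
E
```

```text
edge [421.27683374 163.18091889] [597.16749851 147.3371339 ] back [443.49069829 382.0977946 ] [616.83998082 364.81258584] mid [509.22216613 155.25902639] 176.60280709767025 [530.16533956 373.45519022]
len 219.1989562518158
ang 84.51736141101112 -5.147167214548225
L [[127.2, 70.3], [126.9, 30.6], [32.0, 31.1], [32.1, 70.7]] [466.37734127 239.29170545]
M [[144.1, 19.5], [143.9, -19.5], [46.9, -20.5], [47.0, 20.0]] [518.48304259 250.27591133]
R [[138.4, -28.8], [138.5, -68.9], [41.2, -70.6], [41.3, -32.1]] [567.68080543 239.91090221]
2.15 [520.19559683 209.58456486 301.53164817] [ 0.10837515  0.9941043  -0.00338666]
```

```bash
cat > r2w.py <<'E'
import numpy as np
a=np.radians(84.6);M=np.array([509.2,155.3]);ex=np.array([np.cos(a),np.sin(a)]);ey=np.array([-ex[1],ex[0]])
def w(x,y): return M+ex*x+ey*y
def r(p): d=np.array(p[:2])-M;return d@ex,d@ey
E
cat > pr.py <<'E'
# waypoints in rack frame: "xr,yr,z,n,grip;..."
import sys
from plan import *; import r2w
wps=[]
for t in sys.argv[1].split(';'):
    x,y,z,n,g=map(float,t.split(','));q=r2w.w(x,y);wps.append((q[0],q[1],z,84.6,n,g))
s=ctrl.state();print('now rack',np.round(r2w.r(s['tool_pos']),1),s['tool_pos'].round(1) if hasattr(s['tool_pos'],'round') else s['tool_pos'],s['time'],s['width'])
rows,p,psi=plan(wps)
for i in range(0,len(rows),10): print(json.dumps(rows[i:i+10]).replace('-0.0,','0,').replace('.0,',',').replace(' ',''))
print('end',p.round(1),round(psi,1),'max',np.abs(np.array(rows)[:,:4]).max())
E
python3 pr.py "165,-50,120,10,-1;165,-50,78,6,-1;165,-50,78,4,-1"
```

```text
now rack [55.1 -5.8] [520.2 209.6 301.5] 2.15 -0.0710824913956264
[[0.22,0.09,0.36,-0.02,-1.0],[0.22,0.08,0.37,-0.02,-1.0],[0.22,0.09,0.36,-0.02,-1.0],[0.22,0.08,0.36,-0.02,-1.0],[0.22,0.09,0.37,-0.02,-1.0],[0.22,0.09,0.36,-0.02,-1.0],[0.23,0.08,0.36,-0.02,-1.0],[0.22,0.09,0.36,-0.02,-1.0],[0.22,0.09,0.37,-0.02,-1.0],[0.22,0.09,0.36,-0.03,-1.0]]
[[0,0,0.14,0,-1.0],[0,0,0.14,0,-1.0],[0,0,0.14,0,-1.0],[0,0,0.14,0,-1.0],[0,0,0.14,0,-1.0],[0,0,0.14,0,-1.0],[0,0,0,0,-1.0],[0,0,0,0,-1.0],[0,0,0,0,-1.0],[0,0,0,0,-1.0]]
end [574.8 315.1  78. ] 84.6 max 0.37
```

send_rows --pt "0.22 0.09 0.36 0 -1" --pt "0.22 0.09 0.36 0 -1" --pt "0.22 0.09 0.36 0 -1" --pt "0.22 0.09 0.36 0 -1" --pt "0.22 0.09 0.36 0 -1" --pt "0.22 0.09 0.36 0 -1" --pt "0.22 0.09 0.36 0 -1" --pt "0.22 0.09 0.36 0 -1" --pt "0.22 0.09 0.36 0 -1" --pt "0 0 0 0 -1"

```text
time: 3.15
tool_pos: [563.2, 311.4, 134.9]
orientation: [[0.093, 0.996, -0.006], [0.996, -0.093, -0.002], [-0.003, -0.005, -1.0]]
force: [-1.4, 0.3, -0.3]
width: -0.0
grasp_force: 0.0
```

```bash
python3 pr.py "165,-50,78,8,-1;165,-50,78,2,-1"; python3 -c "
from cell import ctrl;print(ctrl.state()['orientation'])"
```

```text
now rack [160.5 -39.1] [563.2 311.4 134.9] 3.15 -0.003880351284472798
[[0.01,0.03,0.14,0,-1.0],[0.01,0.02,0.14,0,-1.0],[0.01,0.03,0.15,0.01,-1.0],[0.01,0.03,0.14,0,-1.0],[0.02,0.03,0.14,0,-1.0],[0.01,0.02,0.14,0,-1.0],[0.01,0.03,0.15,0,-1.0],[0.01,0.03,0.14,0,-1.0],[0,0,0,0,-1.0],[0,0,0,0,-1.0]]
end [574.6 314.9  77.9] 84.6 max 0.15
[[ 0.09316274  0.99563457 -0.00570199]
 [ 0.99564723 -0.0931764  -0.0021783 ]
 [-0.00270008 -0.00547424 -0.99998137]]
```

send_rows --pt "0.05 0.05 0.14 0 -1" --pt "0.05 0.05 0.14 0 -1" --pt "0 0.04 0.14 0 -1" --pt "0 0.04 0.14 0 -1" --pt "0 0 0.14 0 -1" --pt "0 0 0.14 0 -1" --pt "0 0 0.14 0 -1" --pt "0 0 0.14 0 -1" --pt "0 0 0 0 -1" --pt "0 0 0 0 -1"

```text
time: 4.15
tool_pos: [574.3, 314.5, 82.6]
orientation: [[0.094, 0.996, -0.0], [0.996, -0.094, -0.0], [-0.0, -0.0, -1.0]]
force: [0.5, -1.0, 1.1]
width: 0.0
grasp_force: 0.0
```

```bash
python3 pr.py "165,-50,78,1,-1;69,-50,78,10,-1"; python3 - <<'E'
from h import *
f=grab('wrist');save(f,'w2',crop=(100,60,412,384),scale=1.8)
E
```

```text
now rack [164.6 -49.8] [574.3 314.5  82.6] 4.15 0.022464616172006225
[[0.01,0,0.09,0,-1.0],[-0.19,0,0,0,-1.0],[-0.19,0,0,0,-1.0],[-0.2,0,0,0,-1.0],[-0.19,0,0,0,-1.0],[-0.19,0,0,0,-1.0],[-0.19,0,0,0,-1.0],[-0.2,0,0,0,-1.0],[-0.19,0,0,0,-1.0],[-0.19,0,0,0,-1.0]]
[[-0.19,0,0,0,-1.0]]
end [565.3 219.4  78.1] 84.6 max 0.2
```

View pics/w2.png

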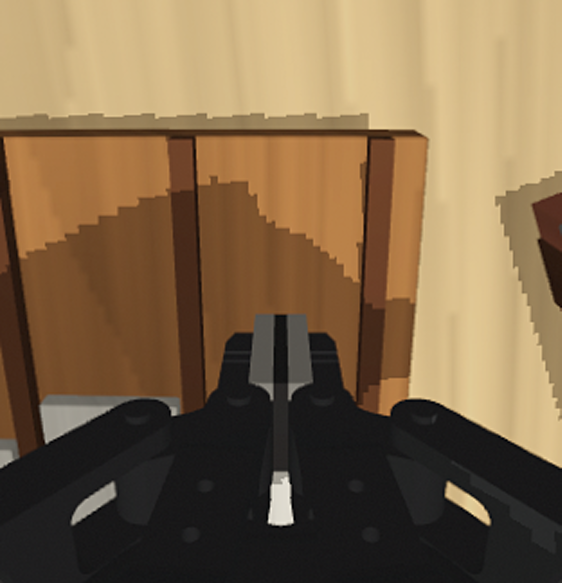

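The fingers sit at (281,370), centred in the right lane behind the plate (visible through the slot at (281,500)).

send_rows --pt "0 0 0.05 0 -1" --pt "0 0 0.04 0 -1" --pt "-0.1 0 0 0 -1" --pt "-0.15 0 0 0 -1" --pt "-0.15 0 0 0 -1" --pt "-0.15 0 0 0 -1" --pt "-0.15 0 0 0 -1" --pt "-0.15 0 0 0 -1" --pt "-0.15 0 0 0 -1" --pt "-0.15 0 0 0 -1"

```text
time: 5.2
tool_pos: [569.0, 256.8, 78.5]
orientation: [[0.094, 0.996, 0.0], [0.996, -0.094, 0.0], [0.0, 0.0, -1.0]]
force: [0.6, 1.3, 0.1]
width: 0.2
grasp_force: 0.5
```

```bash
python3 pr.py "69,-50,78,9,-1;69,-50,78,1,-1"; python3 -c "
from cell import ctrl;print(ctrl.state()['force'])"
```

```text
now rack [106.7 -49.9] [569.  256.8  78.5] 5.2 0.20842132073382186
[[-0.08,0,0,0,-1.0],[-0.09,0,0,0,-1.0],[-0.08,0,0,0,-1.0],[-0.08,0,0,0,-1.0],[-0.09,0,0.01,0,-1.0],[-0.08,0,0,0,-1.0],[-0.09,0,0,0,-1.0],[-0.08,0,0,0,-1.0],[-0.08,0,0,0,-1.0],[0,0,0,0,-1.0]]
end [565.4 219.5  78. ] 84.6 max 0.09
[0.57704317 1.34709727 0.13770832]
```

send_rows --pt "-0.12 0 0 0 -1" --pt "-0.12 0 0 0 -1" --pt "-0.12 0 0 0 -1" --pt "-0.12 0 0 0 -1" --pt "-0.1 0 0 0 -1" --pt "-0.08 0 0 0 -1" --pt "-0.06 0 0 0 -1" --pt "-0.03 0 0 0 -1" --pt "0 0 0 0 -1" --pt "0.1 0 0 0 -1"

```text
time: 6.2
tool_pos: [565.8, 223.5, 78.1]
orientation: [[0.096, 0.995, -0.0], [0.995, -0.096, -0.002], [-0.002, -0.0, -1.0]]
force: [-0.3, 0.2, -0.0]
width: 0.3
grasp_force: 0.0
```

send_rows --pt "0.1 0 -0.1 0 -1" --pt "0 0 -0.4 0 0.4" --pt "-0.1 0 -0.6 0 0.4" --pt "-0.3 0 -0.6 0 0.4" --pt "-0.4 0 -0.6 0 0.4" --pt "-0.5 0 0 0 0.4" --pt "-0.5 0 0 0 0.4" --pt "-0.2 0 0 0 0.4" --pt "0 0 0 0 0.4" --pt "0 0 0 0 0.4"

```text
time: 7.2
tool_pos: [556.7, 132.2, 193.0]
orientation: [[0.093, 0.996, -0.001], [0.996, -0.093, 0.001], [0.001, -0.001, -1.0]]
force: [-0.5, 0.9, -0.1]
width: 59.9
grasp_force: 0.0
```

```bash
python3 pr.py "-20,-50,68,10,-1"; python3 - <<'E'
from h import *
f=grab('wrist');save(f,'w3',scale=1.5);s=ctrl.state();print(s['tool_pos'],s['width'])
E
```

```text
now rack [-18.6 -49.5] [556.7 132.2 193. ] 7.2 59.89592493717321
[[0,0,0.25,0,-1.0],[-0.01,0,0.25,0,-1.0],[0,0,0.25,0.01,-1.0],[0,0,0.25,0,-1.0],[0,0,0.25,0,-1.0],[-0.01,0.01,0.25,0,-1.0],[0,0,0.25,0,-1.0],[0,0,0.25,0,-1.0],[-0.01,0,0.25,0.01,-1.0],[0,0,0.25,0,-1.0]]
end [557.1 130.6  68. ] 84.6 max 0.25
[556.66475258 132.69308792 192.91616048] 59.75127220942429
```

View pics/w3.png

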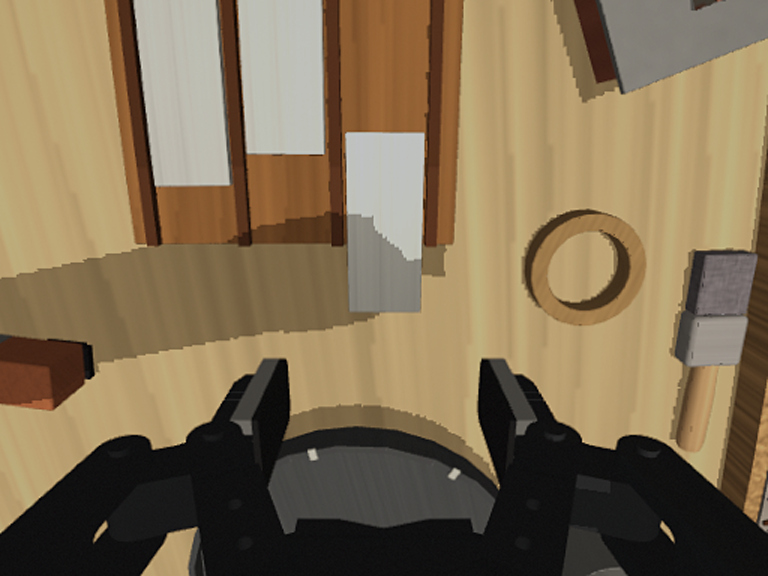

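The right plate (345–424, 132–312) hangs out ~36 mm past the edge (row 244), fingers straddling its axis. Descend and pinch.

send_rows --pt "0 0 0.5 0 0.4" --pt "-0.02 0 0.5 0 0.4" --pt "-0.01 0 0.5 0 0.4" --pt "0 0 0.4 0 0.4" --pt "0 0 0.3 0 0.4" --pt "0 0 0.2 0 0.4" --pt "0 0 0.1 0 0.4" --pt "0 0 0 0 0.4" --pt "0 0 0 0 -1" --pt "0 0 0 0 -1"

```text
time: 8.25
tool_pos: [557.5, 129.2, 69.5]
orientation: [[0.094, 0.996, 0.002], [0.996, -0.094, 0.001], [0.001, 0.002, -1.0]]
force: [-0.4, -0.0, 2.6]
width: 38.0
grasp_force: 59.8
```

send_rows --pt "0 0 0 0 -1" --pt "0 0 0 0 -1" --pt "0 0 0 0 -1" --pt "0 0 0 0 -1" --pt "0 0 -0.05 0 -1" --pt "0 0 -0.1 0 -1" --pt "0 0 -0.2 0 -1" --pt "0 0 -0.3 0 -1" --pt "0 0 -0.3 0 -1" --pt "0 0 0 0 -1"

```text
time: 9.25
tool_pos: [558.7, 128.9, 118.4]
orientation: [[0.095, 0.996, 0.005], [0.996, -0.095, 0.001], [0.002, 0.005, -1.0]]
force: [0.9, -0.3, -0.5]
width: 38.3
grasp_force: 60.2
```

```bash
python3 - <<'E'
from h import *
f=grab('side');save(f,'s3',crop=(170,130,350,345),scale=2.7)
f=grab('wrist');s=ctrl.state();print(s['tool_pos'],s['width'],s['grasp_force'],s['force'])
E
```

```text
[556.76615193 128.74399699 115.94398767] 38.220001412734455 60.212366580963135 [-0.34181673  0.51373401 -1.75362741]
```

View pics/s3.png

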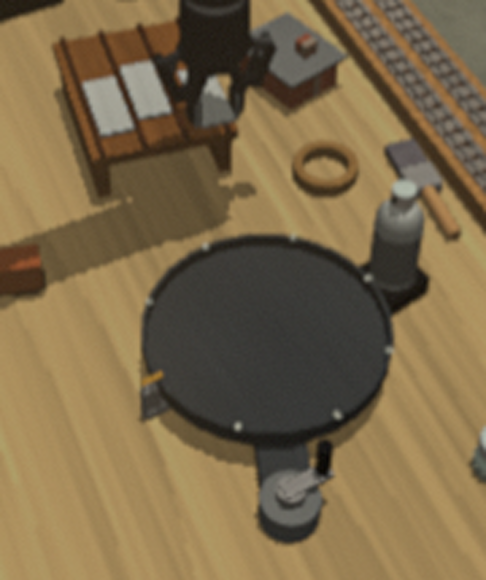

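The plate is lifted by the gripper; tray rim marks at crop px (205,246),(293,237),(368,277),(389,350),(337,414),(238,426),(150,300); pointer at (152,378); crank hub (290,488), handle top (323,445).

```bash
python3 - <<'E'
from m import *
from scipy.optimize import least_squares
f=ld('side')
q=np.array([onz(f,x/2.7+170,y/2.7+130,55)[:2] for x,y in [(205,246),(293,237),(368,277),(389,350),(337,414),(238,426),(150,300)]])
r=least_squares(lambda t:np.hypot(q[:,0]-t[0],q[:,1]-t[1])-t[2],[510,-112,127]);print(r.x,r.fun.round(1))
print(np.degrees(np.arctan2(q[:,1]-r.x[1],q[:,0]-r.x[0])).round(1), 'pointer',onz(f,152/2.7+170,378/2.7+130,55))
w=ld('wrist');P=cloud(w);im=w['img'].astype(int);m=(abs(P[...,2]-40)<4)&(im.max(-1)<90)
p=P[m];print(len(p),p.mean(0),p.min(0),p.max(0))
print('hdl',onz(f,323/2.7+170,445/2.7+130,92),onz(f,290/2.7+170,489/2.7+130,55))
E
python3 plan.py "575,-70,116,84.6,10,-1"
```

```text
[ 514.97326126 -116.85203133  127.38328178] [ 0.3 -0.1  0.3 -0.4  0.1  0.2 -0.4]
[  98.1   53.     8.2  -37.2  -82.1 -127.1  142.1] pointer [ 381.4740947  -133.53776192   55.        ]
687 [ 5.12063498e+02 -2.27857877e-01  4.03245647e+01] [428.4943889  -34.02085357  36.00835529] [577.26766884  12.82422724  43.98232249]
hdl [ 491.66202956 -290.84373211   92.        ] [ 455.23197271 -300.71616559   55.        ]
[[-0.39,0.07,0,0,-1.0],[-0.39,0.08,0,0,-1.0],[-0.4,0.07,0,0,-1.0],[-0.39,0.08,0,0,-1.0],[-0.39,0.07,0,0,-1.0],[-0.39,0.07,0,0,-1.0],[-0.4,0.08,0,0,-1.0],[-0.39,0.07,0,0,-1.0],[-0.39,0.07,0,0,-1.0],[-0.39,0.08,0,0,-1.0]]
end [575.1 -69.9 115.9] 84.6 maxabs 0.4
```

```bash
python3 plan.py "575.8,-152.1,100,84.6,9,-1;575.8,-152.1,100,84.6,1,-1"
```

```text
[[-0.62,0.1,0.04,0,-1.0],[-0.61,0.1,0.03,0,-1.0],[-0.62,0.1,0.04,0,-1.0],[-0.62,0.1,0.03,0,-1.0],[-0.62,0.11,0.04,0,-1.0],[-0.61,0.1,0.03,0,-1.0],[-0.62,0.1,0.04,0,-1.0],[-0.62,0.1,0.03,0,-1.0],[-0.62,0.1,0.04,0,-1.0],[0,0,0,0,-1.0]]
end [ 575.8 -152.3   99.9] 84.6 maxabs 0.62
```

send_rows --pt "-0.4 0.1 0 0 -1" --pt "-0.6 0.1 0 0 -1" --pt "-0.7 0.1 0 0 -1" --pt "-0.7 0.1 0 0 -1" --pt "-0.7 0.1 0 0 -1" --pt "-0.7 0.1 0 0 -1" --pt "-0.7 0.1 0.1 0 -1" --pt "-0.6 0.1 0.1 0 -1" --pt "-0.4 0.1 0.1 0 -1" --pt "-0.05 0.02 0 0 -1"

```text
time: 10.35
tool_pos: [574.3, -156.2, 99.2]
orientation: [[0.101, 0.995, -0.004], [0.995, -0.101, -0.002], [-0.003, -0.003, -1.0]]
force: [-0.0, -0.8, -1.1]
width: 37.8
grasp_force: 60.2
```

send_rows --pt "0 0 0 0 -1" --pt "0 0 0.2 0 -1" --pt "0 0 0.3 0 -1" --pt "0 0 0.2 0 -1" --pt "0 0 0.15 0 -1" --pt "0 0 0.1 0 -1" --pt "0 0 0.05 0 -1" --pt "0 0 0 0 -1" --pt "0 0 0 0 -1" --pt "0 0 0 0 -1"

```text
time: 11.35
tool_pos: [576.8, -152.0, 51.4]
orientation: [[0.094, 0.996, 0.001], [0.996, -0.094, -0.0], [-0.0, 0.001, -1.0]]
force: [0.5, -0.2, -0.6]
width: 38.7
grasp_force: 42.6
```

```bash
python3 - <<'E'
from h import *
f=grab('wrist');save(f,'w4',scale=1.2);s=ctrl.state();print(s['tool_pos'],s['width'],s['grasp_force'],s['force'])
E
```

```text
[ 576.79342059 -151.97301163   51.34221057] 38.8063837642687 42.553279995918274 [-0.48492682 -0.83144301 -0.94210047]
```

View pics/w4.png

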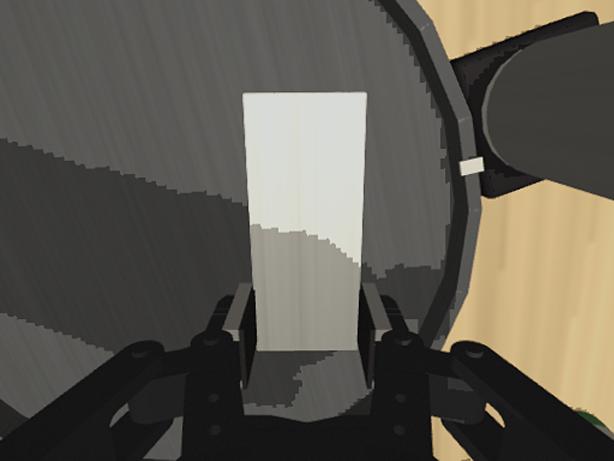

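The plate (243–366, 92–350) is still held flat and level inside the tray; rim clear to the right. Lower.

send_rows --pt "0 0 0.06 0 -1" --pt "0 0 0.05 0 -1" --pt "0 0 0.05 0 -1" --pt "0 0 0.04 0 -1" --pt "0 0 0.02 0 -1" --pt "0 0 0 0 -1" --pt "0 0 0 0 -1" --pt "0 0 0 0 -1" --pt "0 0 0 0 -1" --pt "0 0 0 0 -1"

```text
time: 12.4
tool_pos: [576.5, -151.8, 39.9]
orientation: [[0.094, 0.996, 0.0], [0.996, -0.094, -0.0], [0.0, 0.0, -1.0]]
force: [0.7, -0.8, -1.2]
width: 38.0
grasp_force: 62.8
```

send_rows --pt "0 0 0.02 0 -1" --pt "0 0 0.02 0 -1" --pt "0 0 0.02 0 -1" --pt "0 0 0 0 -1" --pt "0 0 0 0 -1" --pt "0 0 0 0 -1" --pt "0 0 0 0 -1" --pt "0 0 0 0 -1" --pt "0 0 0 0 -1" --pt "0 0 0 0 -1"

```text
time: 13.4
tool_pos: [576.6, -151.8, 39.0]
orientation: [[0.094, 0.996, 0.001], [0.996, -0.094, 0.001], [0.001, 0.001, -1.0]]
force: [-3.1, 0.6, 11.2]
width: 37.9
grasp_force: 69.1
```

send_rows --pt "0 0 -0.03 0 -1" --pt "0 0 0 0 0.2" --pt "0 0 0 0 0.2" --pt "0 0 0 0 0.2" --pt "0 0 0 0 0.2" --pt "0 0 -0.1 0 0.2" --pt "0 0 -0.2 0 0.2" --pt "0 0 -0.5 0 0.2" --pt "0 0 -0.8 0 0.2" --pt "0 0 -0.8 0 0.2"

```text
time: 14.4
tool_pos: [576.0, -151.8, 160.0]
orientation: [[0.095, 0.996, -0.0], [0.996, -0.095, -0.0], [-0.0, -0.0, -1.0]]
force: [1.2, 0.5, -0.2]
width: 51.4
grasp_force: 0.0
```

```bash
python3 - <<'E'
from h import *
f=grab('wrist');save(f,'w5',scale=1.2);s=ctrl.state();print(s['tool_pos'],s['width'],s['force'])
P=cloud(f);im=f['img'].astype(int)
m=(im.min(-1)>130)&(im.max(-1)-im.min(-1)<40)&(P[...,2]<60)&(P[...,2]>30)
c,l,st,_=cv2.connectedComponentsWithStats(m.astype(np.uint8))
for i in range(1,c):
  if st[i,4]>300:p=P[l==i];print(st[i],cv2.minAreaRect(p[:,:2].astype(np.float32)),np.percentile(p[:,2],[5,50,95]))
E
python3 pr.py "165,0,150,19,-1;165,0,150,1,-1"
```

```text
[ 580.75433964 -153.7039215   168.37581823] 51.13704243128505 [ 2.57605958 -1.13612101  4.62330733]
[ 229   83   53  121 5985] ((579.2150268554688, -119.7476806640625), (96.14013671875, 39.89750671386719), 85.64685821533203) [45.23698393 46.37237231 47.48597907]
now rack [-300.9 -100.3] [ 580.8 -153.7  168.4] 14.45 51.13704243128505
[[0.49,-0.11,0.02,0,-1.0],[0.49,-0.1,0.02,0,-1.0],[0.49,-0.11,0.02,0,-1.0],[0.49,-0.1,0.02,0,-1.0],[0.49,-0.11,0.02,0,-1.0],[0.49,-0.11,0.02,0,-1.0],[0.49,-0.1,0.02,0,-1.0],[0.49,-0.11,0.01,0,-1.0],[0.49,-0.1,0.02,0,-1.0],[0.49,-0.11,0.02,0,-1.0]]
[[0.49,-0.1,0.02,0,-1.0],[0.49,-0.11,0.02,0,-1.0],[0.49,-0.11,0.02,0,-1.0],[0.5,-0.1,0.02,-0.01,-1.0],[0.49,-0.11,0.02,0,-1.0],[0.49,-0.1,0.02,0,-1.0],[0.49,-0.11,0.02,0,-1.0],[0.49,-0.1,0.02,0,-1.0],[0.49,-0.11,0.02,0,-1.0],[0,0,0,0,-1.0]]
end [524.7 319.7 149.9] 84.6 max 0.5
```

View pics/w5.png

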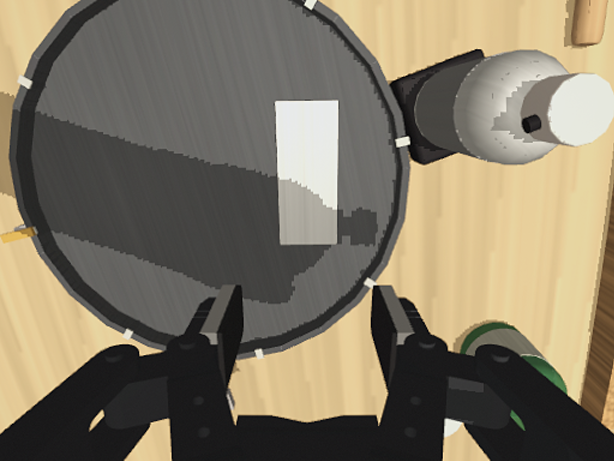

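Plate 1 lies flat in the tray at px (275–338, 100–244); the nozzle is at (583,110), crank not in view.

send_rows --pt "0.4 -0.1 0 0 0" --pt "0.6 -0.1 0 0 -1" --pt "0.7 -0.1 0 0 -1" --pt "0.7 -0.15 0 0 -1" --pt "0.7 -0.15 0 0 -1" --pt "0.7 -0.15 0 0 -1" --pt "0.7 -0.15 0 0 -1" --pt "0.7 -0.15 0 0 -1" --pt "0.7 -0.15 0 0 -1" --pt "0.7 -0.15 0 0 -1"

```text
time: 15.45
tool_pos: [540.4, 184.5, 159.3]
orientation: [[0.095, 0.996, 0.002], [0.996, -0.095, 0.001], [0.001, 0.002, -1.0]]
force: [1.5, -0.7, 1.2]
width: -0.1
grasp_force: 0.0
```

send_rows --pt "0.7 -0.15 0 0 -1" --pt "0.7 -0.15 0 0 -1" --pt "0.6 -0.15 0 0 -1" --pt "0.5 -0.1 0 0 -1" --pt "0.3 0 0.2 0 -1" --pt "0 0 0.4 0 -1" --pt "0 0 0.4 0 -1" --pt "0 0 0.2 0 -1" --pt "0 0 0 0 -1" --pt "0 0 0 0 -1"

```text
time: 16.45
tool_pos: [526.8, 324.6, 98.8]
orientation: [[0.095, 0.995, 0.001], [0.995, -0.095, 0.0], [0.0, 0.001, -1.0]]
force: [0.4, 0.2, -0.1]
width: 0.1
grasp_force: 0.0
```

```bash
cat > chk.py <<'E'
from m import *; import r2w
def plates(f,z0,z1,t=100):
    P=cloud(f);im=f['img'].astype(int);m=(im.min(-1)>t)&(im.max(-1)-im.min(-1)<40)&(P[...,2]<z1)&(P[...,2]>z0)&(f['z_map']>0)
    c,l,st,_=cv2.connectedComponentsWithStats(m.astype(np.uint8))
    for i in range(1,c):
        if st[i,4]>150:
            p=P[l==i];(cx,cy),wh,a=cv2.minAreaRect(p[:,:2].astype(np.float32));print(st[i],'ctr',round(cx),round(cy),np.round(wh),round(a,1),'z',p[:,2].mean().round(1),'rack',np.round(r2w.r((cx,cy)),1))
s=ctrl.state();print(s['tool_pos'].round(1),s['width'],s['force'].round(1),s['time'])
print('tool rack',np.round(r2w.r(s['tool_pos']),1))
if __name__=='__main__': plates(grab('side'),70,95)
E
python3 chk.py; python3 pr.py "168,0,78,10,-1"
```

```text
[526.8 324.6  98.8] 0.13144985446390275 [ 0.4  0.2 -0.1] 16.45
tool rack [170.2  -1.6]
[217 154  16  20 201] ctr 516 245 [90. 40.] 84.7 z 82.7 rack [90.3  1.7]
[203 162  16  18 195] ctr 465 234 [83. 39.] 84.7 z 82.6 rack [74.4 51.3]
now rack [170.6  -1.9] [527.2 324.9  99.4] 16.5 0.1902493496052448
[[-0.01,0,0.04,0,-1.0],[0,-0.01,0.05,0,-1.0],[-0.01,0,0.04,0,-1.0],[0,-0.01,0.04,-0.01,-1.0],[-0.01,0,0.04,0,-1.0],[0,0,0.05,0,-1.0],[-0.01,-0.01,0.04,0,-1.0],[0,0,0.04,0,-1.0],[-0.01,-0.01,0.04,0,-1.0],[0,0,0.05,-0.01,-1.0]]
end [525.  322.6  77.9] 84.6 max 0.05
```

send_rows --pt "0 -0.02 0.15 0 -1" --pt "0 -0.02 0.15 0 -1" --pt "0 0 0.12 0 -1" --pt "0 0 0 0 -1" --pt "-0.15 0 0 0 -1" --pt "-0.15 0 0 0 -1" --pt "-0.15 0 0 0 -1" --pt "-0.15 0 0 0 -1" --pt "-0.15 0 0 0 -1" --pt "-0.15 0 0 0 -1"

```text
time: 17.5
tool_pos: [520.0, 280.0, 77.6]
orientation: [[0.095, 0.996, 0.001], [0.996, -0.095, 0.001], [0.001, 0.0, -1.0]]
force: [0.0, 0.0, -0.4]
width: -0.1
grasp_force: 0.4
```

send_rows --pt "-0.15 0 0 0 -1" --pt "-0.15 0 0 0 -1" --pt "-0.15 0 0 0 -1" --pt "-0.15 0 0 0 -1" --pt "-0.15 0 0 0 -1" --pt "-0.15 0 0 0 -1" --pt "-0.12 0 0 0 -1" --pt "-0.08 0 0 0 -1" --pt "-0.03 0 0 0 -1" --pt "0 0 0 0 -1"

```text
time: 18.5
tool_pos: [514.4, 223.7, 77.1]
orientation: [[0.095, 0.996, -0.0], [0.996, -0.095, -0.001], [-0.001, -0.0, -1.0]]
force: [0.2, 1.0, -0.2]
width: -0.1
grasp_force: 0.0
```

```bash
python3 chk.py
```

```text
[514.4 223.7  77.1] -0.053070752706127565 [ 0.2  1.  -0.2] 18.5
tool rack [68.6  1.2]
[225 173  16  19 185] ctr 509 158 [78. 40.] 84.4 z 82.2 rack [2.9 0.9]
```

send_rows --pt "0.2 0 -0.05 0 -1" --pt "0 0 -0.4 0 0.4" --pt "-0.1 0 -0.6 0 0.4" --pt "-0.3 0 -0.6 0 0.4" --pt "-0.4 0.02 -0.5 0 0.4" --pt "-0.5 0 0 0 0.4" --pt "-0.4 0 0.2 0 0.4" --pt "-0.2 0 0.3 0 0.4" --pt "-0.1 0 0.3 0 0.4" --pt "0 0 0.2 0 0.4"

```text
time: 19.55
tool_pos: [506.6, 134.1, 133.9]
orientation: [[0.095, 0.995, -0.001], [0.995, -0.095, -0.001], [-0.001, -0.001, -1.0]]
force: [-0.6, -0.0, 0.6]
width: 59.9
grasp_force: 0.0
```

```bash
python3 - <<'E'
from chk import *
f=grab('wrist');plates(f,70,95,70)
E
```

```text
[506.6 134.1 133.9] 59.88802720440347 [-0.6 -0.   0.6] 19.55
tool rack [-21.3   0.6]
[ 128    0   79  129 9008] ctr 464 227 [70. 43.] 84.3 z 81.2 rack [67.3 51.7]
[ 222   84   70  152 9839] ctr 510 165 [95. 40.] 84.8 z 81.4 rack [9.8 0.2]
```

send_rows --pt "0 0 0.3 0 0.4" --pt "0 0 0.4 0 0.4" --pt "0 0 0.3 0 0.4" --pt "0 0 0.2 0 0.4" --pt "0 0 0.1 0 0.4" --pt "0 0 0 0 0.4" --pt "0 0 0 0 0.4" --pt "0 0 0 0 -1" --pt "0 0 0 0 -1" --pt "0 0 0 0 -1"

```text
time: 20.6
tool_pos: [507.7, 134.7, 70.8]
orientation: [[0.094, 0.996, 0.002], [0.996, -0.094, 0.001], [0.001, 0.001, -1.0]]
force: [-0.9, -0.4, 3.3]
width: 38.1
grasp_force: 59.7
```

send_rows --pt "0 0 0 0 -1" --pt "0 0 0 0 -1" --pt "0 0 0 0 -1" --pt "0 0 -0.05 0 -1" --pt "0 0 -0.15 0 -1" --pt "0 0 -0.2 0 -1" --pt "0 0 -0.2 0 -1" --pt "0 0 -0.2 0 -1" --pt "0 0 -0.1 0 -1" --pt "0 0 0 0 -1"

```text
time: 21.6
tool_pos: [507.9, 134.7, 116.0]
orientation: [[0.094, 0.996, 0.002], [0.996, -0.094, 0.001], [0.001, 0.002, -1.0]]
force: [-0.2, 0.8, -1.2]
width: 37.7
grasp_force: 60.2
```

```bash
python3 - <<'E'
from chk import *
f=grab('wrist');plates(f,70,150,70)
E
python3 plan.py "510.1,-145.9,100,84.6,10,-1"
```

```text
[507.9 134.7 116. ] 37.73552205580672 [-0.2  0.8 -1.2] 21.6
tool rack [-20.6  -0.7]
[  113     0    87   134 10297] ctr 464 226 [67. 43.] 84.4 z 81.2 rack [65.7 51.8]
[  204    83   102   212 19411] ctr 510 165 [96. 40.] 85.0 z 126.2 rack [ 9.4 -0.2]
[[-0.56,0.06,0.03,0,-1.0],[-0.56,0.06,0.03,0,-1.0],[-0.55,0.06,0.03,0,-1.0],[-0.56,0.05,0.03,0,-1.0],[-0.56,0.06,0.03,0,-1.0],[-0.56,0.06,0.03,0,-1.0],[-0.56,0.06,0.03,0,-1.0],[-0.55,0.06,0.03,0,-1.0],[-0.56,0.06,0.04,0,-1.0],[-0.56,0.05,0.03,0,-1.0]]
end [ 509.9 -145.8   99.8] 84.6 maxabs 0.56
```

send_rows --pt "-0.4 0.06 0 0 -1" --pt "-0.6 0.06 0 0 -1" --pt "-0.7 0.06 0 0 -1" --pt "-0.7 0.06 0 0 -1" --pt "-0.7 0.06 0 0 -1" --pt "-0.7 0.06 0 0 -1" --pt "-0.7 0.06 0 0 -1" --pt "-0.6 0.06 0.1 0 -1" --pt "-0.4 0.06 0.1 0 -1" --pt "-0.08 0.03 0.1 0 -1"

```text
time: 22.65
tool_pos: [508.2, -149.8, 99.4]
orientation: [[0.1, 0.995, -0.001], [0.995, -0.1, -0.002], [-0.002, -0.0, -1.0]]
force: [-0.8, -1.3, -1.5]
width: 38.0
grasp_force: 60.2
```

send_rows --pt "0 0 0.2 0 -1" --pt "0 0 0.2 0 -1" --pt "0 0 0.2 0 -1" --pt "0 0 0.2 0 -1" --pt "0 0 0.1 0 -1" --pt "0 0 0 0 -1" --pt "0 0 0 0 -1" --pt "0 0 0 0 -1" --pt "0 0 0 0 -1" --pt "0 0 0 0 -1"

```text
time: 23.65
tool_pos: [509.4, -146.0, 55.2]
orientation: [[0.095, 0.996, 0.001], [0.996, -0.095, -0.0], [0.0, 0.001, -1.0]]
force: [-0.0, -0.5, -0.8]
width: 38.2
grasp_force: 60.2
```

```bash
python3 - <<'E'
from chk import *
f=grab('wrist');plates(f,30,80,100)
E
```

```text
[ 509.4 -146.    55.2] 38.170427669620686 [-0.  -0.5 -0.8] 23.65
tool rack [-300.   -28.6]
[  346    78   101   191 15282] ctr 580 -121 [100.  45.] 85.1 z 46.3 rack [-268.7  -97. ]
[  204    83   102   212 19394] ctr 511 -125 [113.  47.] 85.0 z 65.3 rack [-278.5  -28.1]
```

send_rows --pt "0 0 0.1 0 -1" --pt "0 0 0.08 0 -1" --pt "0 0 0.06 0 -1" --pt "0 0 0.04 0 -1" --pt "0 0 0.02 0 -1" --pt "0 0 0 0 -1" --pt "0 0 0 0 -1" --pt "0 0 0 0 -1" --pt "0 0 0 0 -1" --pt "0 0 0 0 -1"

```text
time: 24.7
tool_pos: [509.2, -145.9, 39.9]
orientation: [[0.094, 0.996, 0.0], [0.996, -0.094, -0.0], [0.0, 0.0, -1.0]]
force: [0.3, -0.1, -0.9]
width: 38.1
grasp_force: 60.2
```

send_rows --pt "0 0 0 0 0.16" --pt "0 0 0 0 0.16" --pt "0 0 0 0 0.16" --pt "0 0 0 0 0.16" --pt "0 0 -0.05 0 0.16" --pt "0 0 -0.1 0 0.16" --pt "0 0 -0.4 0 0.16" --pt "0 0 -0.6 0 0.16" --pt "0 0 -0.7 0 0.16" --pt "0 0 -0.5 0 0.16"

```text
time: 25.7
tool_pos: [509.9, -146.4, 160.0]
orientation: [[0.095, 0.996, 0.003], [0.996, -0.095, -0.001], [-0.0, 0.003, -1.0]]
force: [0.7, 0.2, -0.7]
width: 49.4
grasp_force: 0.0
```

```bash
python3 - <<'E'
from chk import *
f=grab('wrist');plates(f,30,80,100)
f=grab('side');plates(f,70,95,80)
E
```

```text
[ 509.9 -146.4  160. ] 49.38034114236295 [ 0.7  0.2 -0.7] 25.7
tool rack [-300.3  -29.1]
[ 312   82   57  121 6090] ctr 580 -121 [99. 43.] 85.2 z 46.2 rack [-268.   -96.8]
[ 227   86   53  120 5997] ctr 512 -116 [96. 41.] 85.1 z 46.4 rack [-269.8  -27.9]
[ 191  307   72   41 1504] ctr 467 -295 [48. 71.] 79.8 z 40.8 rack [-452.2    0. ]
[433   0  57  33 270] ctr 1937 826 [391.  27.] 89.8 z 81.7 rack [  801.8 -1358.4]
[200 158  20  22 274] ctr 468 244 [104.  43.] 85.1 z 82.2 rack [84.4 49.4]
```

send_rows --pt "0.4 -0.1 0 0 0" --pt "0.6 -0.12 0 0 -1" --pt "0.7 -0.12 0 0 -1" --pt "0.7 -0.12 0 0 -1" --pt "0.7 -0.12 0 0 -1" --pt "0.7 -0.12 0 0 -1" --pt "0.7 -0.12 0 0 -1" --pt "0.7 -0.12 0 0 -1" --pt "0.7 -0.12 0 0 -1" --pt "0.7 -0.12 0 0 -1"

```text
time: 26.8
tool_pos: [480.7, 189.4, 156.7]
orientation: [[0.094, 0.996, -0.001], [0.996, -0.094, -0.0], [-0.0, -0.001, -1.0]]
force: [0.6, -1.1, 0.5]
width: -0.1
grasp_force: 0.0
```

send_rows --pt "0.7 -0.12 0 0 -1" --pt "0.7 -0.12 0 0 -1" --pt "0.5 -0.12 0 0 -1" --pt "0.4 -0.04 0 0 -1" --pt "0.2 0 0.2 0 -1" --pt "0 0 0.4 0 -1" --pt "0 0 0.4 0 -1" --pt "0 0 0.2 0 -1" --pt "0 0 0 0 -1" --pt "0 0 0 0 -1"

```text
time: 27.8
tool_pos: [474.0, 313.9, 97.5]
orientation: [[0.096, 0.995, 0.001], [0.995, -0.096, -0.0], [-0.0, 0.001, -1.0]]
force: [0.4, 0.3, 0.9]
width: 0.0
grasp_force: 0.0
```

```bash
python3 chk.py
```

```text
[474.  313.9  97.5] 0.011044324411129099 [0.4 0.3 0.9] 27.8
tool rack [154.6  49.9]
[203 159  16  21 213] ctr 466 240 [96. 39.] 84.3 z 82.3 rack [80.2 51. ]
```

Down 19.5, push from 154.6 to 69 (-1.71).

send_rows --pt "0 0 0.15 0 -1" --pt "0 0 0.15 0 -1" --pt "0 0 0.09 0 -1" --pt "0 0 0 0 -1" --pt "-0.12 0 0 0 -1" --pt "-0.12 0 0 0 -1" --pt "-0.12 0 0 0 -1" --pt "-0.12 0 0 0 -1" --pt "-0.12 0 0 0 -1" --pt "-0.12 0 0 0 -1"

```text
time: 28.85
tool_pos: [470.1, 278.3, 78.0]
orientation: [[0.094, 0.996, 0.0], [0.996, -0.094, 0.001], [0.001, 0.0, -1.0]]
force: [0.3, 0.2, -0.0]
width: 0.3
grasp_force: 0.3
```

send_rows --pt "-0.13 0 0 0 -1" --pt "-0.13 0 0 0 -1" --pt "-0.13 0 0 0 -1" --pt "-0.13 0 0 0 -1" --pt "-0.13 0 0 0 -1" --pt "-0.13 0 0 0 -1" --pt "-0.1 0 0 0 -1" --pt "-0.08 0 0 0 -1" --pt "-0.03 0 0 0 -1" --pt "0 0 0 0 -1"

```text
time: 29.85
tool_pos: [465.2, 228.9, 77.7]
orientation: [[0.095, 0.996, -0.0], [0.996, -0.095, -0.001], [-0.001, -0.0, -1.0]]
force: [-0.2, -0.3, -0.3]
width: 0.0
grasp_force: 0.0
```

```bash
python3 chk.py
```

```text
[465.2 228.9  77.7] 0.01457511464281196 [-0.2 -0.3 -0.3] 29.85
tool rack [69.2 50.7]
[209 177  16  18 190] ctr 458 161 [69. 40.] 85.9 z 82.2 rack [ 0.6 51.3]
```

send_rows --pt "0.2 0 -0.05 0 -1" --pt "0 0 -0.4 0 0.4" --pt "-0.1 0 -0.6 0 0.4" --pt "-0.3 0 -0.6 0 0.4" --pt "-0.4 0.02 -0.5 0 0.4" --pt "-0.5 0 0 0 0.4" --pt "-0.4 0 0.2 0 0.4" --pt "-0.2 0 0.3 0 0.4" --pt "-0.1 0 0.3 0 0.4" --pt "0 0 0.2 0 0.4"

```text
time: 30.9
tool_pos: [457.4, 139.3, 134.5]
orientation: [[0.095, 0.995, -0.001], [0.995, -0.095, -0.001], [-0.001, -0.001, -1.0]]
force: [-0.2, -0.1, 0.6]
width: 59.5
grasp_force: 0.0
```

```bash
python3 - <<'E'
from chk import *
f=grab('wrist');plates(f,70,95,70)
E
```

```text
[457.4 139.3 134.5] 59.47761698029213 [-0.2 -0.1  0.6] 30.9
tool rack [-20.8  50.1]
[ 220   84   70  152 9802] ctr 460 170 [96. 40.] 84.7 z 81.4 rack [10.1 50.8]
```

send_rows --pt "0 0 0.3 0 0.4" --pt "0 0 0.4 0 0.4" --pt "0 0 0.3 0 0.4" --pt "0 0 0.2 0 0.4" --pt "0 0 0.1 0 0.4" --pt "0 0 0 0 0.4" --pt "0 0 0 0 0.4" --pt "0 0 0 0 -1" --pt "0 0 0 0 -1" --pt "0 0 0 0 -1"

```text
time: 31.95
tool_pos: [458.4, 139.9, 71.3]
orientation: [[0.095, 0.996, 0.001], [0.996, -0.095, 0.001], [0.001, 0.001, -1.0]]
force: [-0.6, -0.4, 4.8]
width: 38.0
grasp_force: 59.5
```

send_rows --pt "0 0 0 0 -1" --pt "0 0 0 0 -1" --pt "0 0 0 0 -1" --pt "0 0 -0.05 0 -1" --pt "0 0 -0.15 0 -1" --pt "0 0 -0.2 0 -1" --pt "0 0 -0.2 0 -1" --pt "0 0 -0.2 0 -1" --pt "0 0 -0.1 0 -1" --pt "0 0 0 0 -1"

```text
time: 32.95
tool_pos: [458.7, 140.0, 116.4]
orientation: [[0.094, 0.996, 0.002], [0.996, -0.094, 0.001], [0.001, 0.002, -1.0]]
force: [-0.6, -0.5, -1.0]
width: 37.9
grasp_force: 60.0
```

```bash
python3 - <<'E'
from chk import *
f=grab('wrist');plates(f,70,150,70)
E
python3 plan.py "444.4,-139.7,100,84.6,10,-1"
```

```text
[458.7 140.  116.4] 37.895666227219934 [-0.6 -0.5 -1. ] 32.95
tool rack [-20.   48.9]
[  201    81   102   212 19318] ctr 460 170 [96. 40.] 85.8 z 126.3 rack [10.4 50. ]
[[-0.56,0.03,0.03,0,-1.0],[-0.56,0.02,0.03,0,-1.0],[-0.56,0.03,0.03,0,-1.0],[-0.56,0.02,0.04,0,-1.0],[-0.56,0.03,0.03,0,-1.0],[-0.56,0.02,0.03,0,-1.0],[-0.55,0.03,0.03,0,-1.0],[-0.56,0.02,0.03,0,-1.0],[-0.56,0.03,0.03,0,-1.0],[-0.56,0.02,0.04,0,-1.0]]
end [ 444.2 -139.6   99.8] 84.6 maxabs 0.56
```

send_rows --pt "-0.4 0.02 0 0 -1" --pt "-0.6 0.03 0 0 -1" --pt "-0.7 0.03 0 0 -1" --pt "-0.7 0.03 0 0 -1" --pt "-0.7 0.03 0 0 -1" --pt "-0.7 0.03 0 0 -1" --pt "-0.7 0.03 0 0 -1" --pt "-0.6 0.03 0.1 0 -1" --pt "-0.4 0.02 0.1 0 -1" --pt "-0.08 0 0.1 0 -1"

```text
time: 34.0
tool_pos: [443.1, -142.4, 100.0]
orientation: [[0.1, 0.995, -0.0], [0.995, -0.1, -0.002], [-0.002, -0.0, -1.0]]
force: [-0.6, -0.1, -0.5]
width: 37.9
grasp_force: 60.1
```

send_rows --pt "0 0 0.2 0 -1" --pt "0 0 0.2 0 -1" --pt "0 0 0.2 0 -1" --pt "0 0 0.2 0 -1" --pt "0 0 0.1 0 -1" --pt "0 0 0 0 -1" --pt "0 0 0 0 -1" --pt "0 0 0 0 -1" --pt "0 0 0 0 -1" --pt "0 0 0 0 -1"

```text
time: 35.0
tool_pos: [444.2, -139.3, 55.6]
orientation: [[0.094, 0.996, 0.001], [0.996, -0.094, -0.0], [0.0, 0.001, -1.0]]
force: [-0.5, 0.1, -1.1]
width: 37.9
grasp_force: 60.1
```

```bash
python3 - <<'E'
from chk import *
f=grab('wrist');plates(f,30,80,90);save(f,'w6',scale=1.0)
E
```

```text
[ 444.2 -139.3   55.6] 37.90261008546534 [-0.5  0.1 -1.1] 35.0
tool rack [-299.4   37. ]
[  170     0   133   293 23541] ctr 447 -99 [ 57. 152.] 5.2 z 61.0 rack [-259.3   38.3]
[227   0  28  81 564] ctr 446 -42 [ 7. 35.] 3.0 z 40.3 rack [-202.6   43.8]
[276   8  16  71 177] ctr 465 -45 [ 2. 31.] 8.2 z 40.3 rack [-203.8   24.7]
[145  34  23  22 281] ctr 412 -42 [6. 8.] 52.6 z 56.4 rack [-206.   78.]
[163  64  21  68 154] ctr 412 -64 [ 2. 31.] 7.8 z 40.2 rack [-227.7   75.8]
[150  73  28  72 461] ctr 405 -69 [10. 33.] 5.8 z 40.3 rack [-233.6   82.5]
[ 463   82   49  186 5635] ctr 564 -121 [ 28. 101.] 6.0 z 46.4 rack [-269.9  -80.9]
[  340    85   102   189 15101] ctr 513 -118 [101.  44.] 84.8 z 46.3 rack [-271.8  -29.4]
[147 113  20  43 192] ctr 400 -80 [ 4. 21.] 10.0 z 40.4 rack [-244.8   86.3]
[110 243  25  14 221] ctr 374 -138 [13.  6.] 9.9 z 45.3 rack [-304.4  107.5]
```

View pics/w6.png

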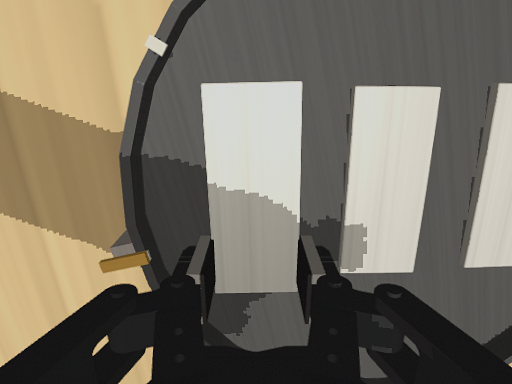

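The third plate (202–302, 82–292) hangs clear of the second (345–440) and the rim; pointer at (125,262). Lower and release.

send_rows --pt "0 0 0.1 0 -1" --pt "0 0 0.08 0 -1" --pt "0 0 0.06 0 -1" --pt "0 0 0.04 0 -1" --pt "0 0 0.02 0 -1" --pt "0 0 0 0 -1" --pt "0 0 0 0 -1" --pt "0 0 0 0 -1" --pt "0 0 0 0 -1" --pt "0 0 0 0 -1"

```text
time: 36.05
tool_pos: [444.0, -139.2, 40.4]
orientation: [[0.094, 0.996, 0.0], [0.996, -0.094, 0.0], [0.0, 0.0, -1.0]]
force: [-0.1, 0.7, -0.4]
width: 37.8
grasp_force: 60.1
```

send_rows --pt "0 0 0 0 0.16" --pt "0 0 0 0 0.16" --pt "0 0 0 0 0.16" --pt "0 0 0 0 0.16" --pt "0 0 -0.05 0 0.16" --pt "0 0 -0.1 0 0.16" --pt "0 0 -0.5 0 0.16" --pt "0 0 -1 0 0.16" --pt "0 0 -1 0 0.16" --pt "0 0 -1 0 0.16"

```text
time: 37.05
tool_pos: [443.5, -139.4, 225.1]
orientation: [[0.095, 0.995, 0.0], [0.995, -0.095, -0.0], [-0.0, 0.0, -1.0]]
force: [1.5, 0.4, -0.4]
width: 49.2
grasp_force: 0.0
```

send_rows --pt "0 0.1 -0.4 0 -1" --pt "0 0.3 0 0 -1" --pt "0 0.4 0 0 -1" --pt "0 0.4 0 0 -1" --pt "0 0.4 0 0 -1" --pt "0 0.3 0 0 -1" --pt "0 0.1 0 0 -1" --pt "0 0 0 0 -1" --pt "0 0 0 0 -1" --pt "0 0 0 0 -1"

```text
time: 38.05
tool_pos: [542.7, -148.8, 243.1]
orientation: [[0.095, 0.995, -0.0], [0.995, -0.095, 0.0], [0.0, -0.0, -1.0]]
force: [0.3, 0.5, -0.0]
width: 0.5
grasp_force: 0.0
```

```bash
python3 - <<'E'
from chk import *
f=grab('wrist');save(f,'w7',scale=1.5);plates(f,30,60,100)
f=grab('side')
E
```

```text
[ 542.7 -148.8  243.1] 0.4519670704270967 [ 0.3  0.5 -0. ] 38.05
tool rack [-299.6  -62. ]
[ 258   15   52  164 3891] ctr 581 -87 [166.  47.] 88.9 z 45.9 rack [-234.9  -94. ]
[244  21  22  82 373] ctr 553 -46 [ 8. 79.] 8.8 z 40.3 rack [-196.8  -62.3]
[ 135   87   48   94 3541] ctr 445 -108 [97. 43.] 86.6 z 46.1 rack [-268.7   39.4]
[ 202   88   41   93 3558] ctr 511 -116 [96. 41.] 85.3 z 46.4 rack [-269.8  -27.4]
[493 189  19 116 495] ctr 842 -290 [ 10. 161.] 0.8 z 33.7 rack [-411.6 -372.7]
[502 246  10  60 242] ctr 849 -327 [16. 88.] 8.4 z 35.4 rack [-448.3 -383.5]
[178 264  42  18 456] ctr 458 -280 [53. 22.] 2.3 z 34.3 rack [-438.5   10.2]
[353 277  35  28 470] ctr 672 -320 [24. 39.] 63.4 z 47.5 rack [-457.8 -206.4]
```

View pics/w7.png

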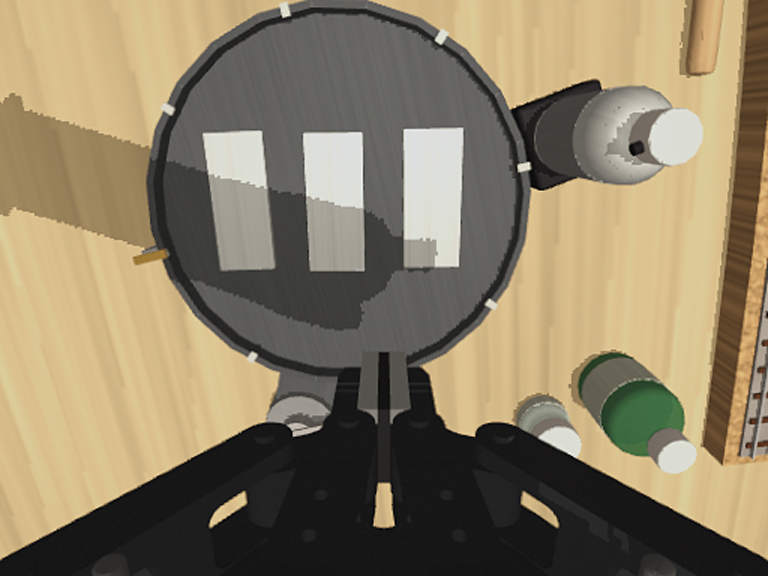

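All three plates lie flat and separate (204–274, 303–364, 403–463); a mark sits at the pointer (152,256); nozzle cap at (675,136).

```bash
python3 - <<'E'
from m import *
w=ld('wrist');n=onz(w,675/1.5,136/1.5,162);print(n)
P=cloud(w);print(P[86:98:3,443:458:5].round().tolist())
f=ld('side');im=f['img'].astype(int);P=cloud(f)
m=(im.min(-1)>120)&(abs(P[...,2]-162)<8)&(abs(P[...,0]-680)<30)&(abs(P[...,1]+88)<30);v,u=np.nonzero(m);print(len(u),onz(f,u.mean(),v.mean(),162),P[m].mean(0))
E
python3 plan.py "680,-86,180,84.6,10,-1"
```

```text
[680.21697647 -85.18519596 162.        ]
[[[675.0, -82.0, 163.0], [678.0, -82.0, 163.0], [682.0, -82.0, 162.0]], [[675.0, -84.0, 162.0], [678.0, -84.0, 163.0], [683.0, -84.0, 161.0]], [[675.0, -86.0, 162.0], [679.0, -86.0, 163.0], [682.0, -86.0, 163.0]], [[675.0, -88.0, 163.0], [679.0, -88.0, 162.0], [682.0, -88.0, 162.0]]]
48 [679.91238727 -82.46874962 162.        ] [679.4068056  -83.20439299 162.90687497]
[[0.15,0.26,0.13,0,-1.0],[0.15,0.26,0.12,0,-1.0],[0.15,0.26,0.13,0,-1.0],[0.15,0.26,0.12,0,-1.0],[0.15,0.27,0.13,0,-1.0],[0.15,0.26,0.13,-0.01,-1.0],[0.16,0.26,0.12,0,-1.0],[0.15,0.26,0.13,0,-1.0],[0.15,0.26,0.13,0,-1.0],[0.15,0.26,0.12,0,-1.0]]
end [680.  -85.8 180.1] 84.6 maxabs 0.27
```

send_rows --pt "0.1 0.2 0.1 0 -1" --pt "0.2 0.3 0.2 0 -1" --pt "0.25 0.4 0.2 0 -1" --pt "0.25 0.5 0.2 0 -1" --pt "0.25 0.5 0.2 0 -1" --pt "0.25 0.4 0.2 0 -1" --pt "0.22 0.3 0.16 0 -1" --pt "0 0 0 0 -1" --pt "0 0 0 0 -1" --pt "0 0 0 0 -1"

```text
time: 39.15
tool_pos: [679.6, -86.6, 180.5]
orientation: [[0.096, 0.995, 0.0], [0.995, -0.096, -0.001], [-0.001, 0.0, -1.0]]
force: [-0.4, -0.2, 0.2]
width: 0.2
grasp_force: 0.0
```

```bash
python3 plan.py "680,-85,164,84.6,10,-1"; python3 -c "
from cell import ctrl;s=ctrl.state();print(s['tool_pos'],s['force'],s['time'])"
```

```text
[[0,0,0.03,0,-1.0],[0.01,0,0.04,-0.01,-1.0],[0,0,0.03,0,-1.0],[0,0,0.03,0,-1.0],[0.01,0,0.03,0,-1.0],[0,0,0.04,-0.01,-1.0],[0,0,0.03,0,-1.0],[0.01,0,0.03,0,-1.0],[0,0,0.04,0,-1.0],[0,0,0.03,-0.01,-1.0]]
end [679.8 -85.1 164. ] 84.6 maxabs 0.04
[679.61008276 -86.58404709 180.45202861] [-0.35931689 -0.2460158   0.16349915] 39.15
```

send_rows --pt "0.03 0 0.1 0 -1" --pt "0 0 0.1 0 -1" --pt "0 0 0.08 0 -1" --pt "0 0 0.06 0 -1" --pt "0 0 0.04 0 -1" --pt "0 0 0.04 0 -1" --pt "0 0 0.04 0 -1" --pt "0 0 0.03 0 -1" --pt "0 0 0.02 0 -1" --pt "0 0 0 0 -1"

```text
time: 40.15
tool_pos: [679.9, -83.8, 156.2]
orientation: [[0.094, 0.996, 0.0], [0.996, -0.094, 0.0], [0.0, 0.0, -1.0]]
force: [-5.2, 1.1, 9.5]
width: 0.0
grasp_force: 4.5
```

send_rows --pt "0 0 -0.2 0 -1" --pt "0 0 -0.5 0 -1" --pt "0 0 -0.7 0 -1" --pt "-0.3 -0.2 -0.4 0 -1" --pt "-0.6 -0.3 0 0 -1" --pt "-0.7 -0.4 0 0 -1" --pt "-0.7 -0.4 0 0 -1" --pt "-0.7 -0.4 0 0 -1" --pt "-0.7 -0.4 0 0 -1" --pt "-0.7 -0.4 0 0 -1"

```text
time: 41.15
tool_pos: [532.7, -293.5, 244.3]
orientation: [[0.096, 0.995, 0.0], [0.995, -0.096, -0.001], [-0.001, 0.0, -1.0]]
force: [0.9, -0.5, -0.5]
width: -0.1
grasp_force: 0.0
```

send_rows --pt "-0.6 -0.3 0 0 0" --pt "-0.6 -0.2 0 0 0" --pt "-0.3 -0.1 0 0 0" --pt "-0.1 0 0 0 0" --pt "0 0 0 0 0" --pt "0 0 0 0 0" --pt "0 0 0 0 0" --pt "0 0 0 0 0" --pt "0 0 0 0 0" --pt "0 0 0 0 0"

```text
time: 42.15
tool_pos: [497.9, -367.4, 244.3]
orientation: [[0.094, 0.996, 0.0], [0.996, -0.094, 0.0], [0.0, 0.0, -1.0]]
force: [-0.2, -0.3, 0.0]
width: 42.5
grasp_force: 0.0
```

```bash
python3 - <<'E'
from h import *
f=grab('wrist');save(f,'w8',scale=1.5);s=ctrl.state();print(s['tool_pos'],s['joint_pos'],s['force'],s['width'])
E
```

```text
[ 497.7972903  -367.56146408  244.33409657] [ 0.21187069  0.49805499  0.63263795  1.29925888 -0.28920827  1.43479664
  0.7303248 ] [-0.06593289 -0.12661986 -0.16032546] 42.37275698936558
```

View pics/w8.png

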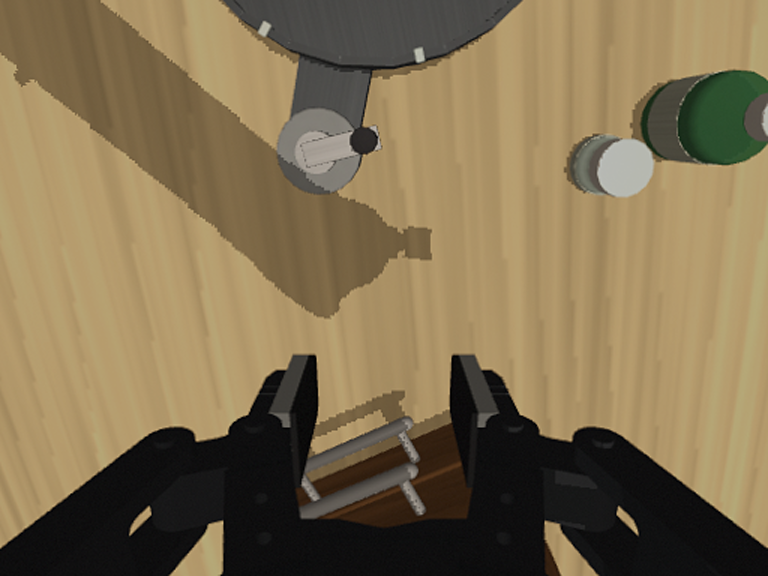

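The crank shows its handle top at (365,139) and hub at (317,151), arm pointing right; tray rim mark at (419,55).

```bash
python3 - <<'E'
from m import *
w=ld('wrist');P=cloud(w)
for x,y in [(365,139),(362,139),(316,160),(317,151),(340,146),(303,165),(320,185),(285,150)]: print((x,y),P[int(y/1.5),int(x/1.5)].round(1))
h=onz(w,365/1.5,139/1.5,92);print('handle',h)
for z in(40,46,52): print(z,onz(w,316.5/1.5,151.5/1.5,z),onz(w,320/1.5,151/1.5,z))
E
```

```text
(365, 139) [ 493.8 -292.9   92. ]
(362, 139) [ 492.1 -292.7   92.3]
(316, 160) [ 457.6 -303.4   48.8]
(317, 151) [ 459.6 -297.6   50.6]
(340, 146) [ 474.8 -296.2   49.9]
(303, 165) [ 448.9 -306.5   48.4]
(320, 185) [ 456.6 -321.7   35.7]
(285, 150) [ 435.5 -295.7   35. ]
handle [ 494.03182655 -293.47693732   92.        ]
40 [ 458.02025412 -298.7607419    40.        ] [ 460.46968022 -298.66195341   40.        ]
46 [ 458.82335502 -298.65012911   46.        ] [ 461.23045519 -298.55304768   46.        ]
52 [ 459.62645591 -298.53951631   52.        ] [ 461.99123015 -298.44414195   52.        ]
```

send_rows --pt "0.2 -0.05 0.2 0 0" --pt "0.4 -0.05 0.4 0 0" --pt "0.4 -0.05 0.6 0 0" --pt "0.3 -0.05 0.6 0 0" --pt "0.17 -0.02 0.5 0 0" --pt "0 0 0.3 0 0" --pt "0 0 0 0 0" --pt "0 0 0 0 0" --pt "0 0 0 0 0" --pt "0 0 0 0 0"

```text
time: 43.2
tool_pos: [494.3, -294.6, 115.7]
orientation: [[0.095, 0.995, 0.002], [0.995, -0.095, -0.001], [-0.001, 0.002, -1.0]]
force: [0.6, -0.1, 0.6]
width: 42.3
grasp_force: 0.0
```

```bash
python3 plan.py "494,-293.3,65,84.6,6,0"
```

```text
[[0,0,0.17,0,0.0],[0.01,0,0.17,0,0.0],[0,0,0.17,-0.01,0.0],[0.01,-0.01,0.17,0,0.0],[0,0,0.16,0,0.0],[0.01,0,0.17,0,0.0]]
end [ 494.  -293.1   65.2] 84.6 maxabs 0.17
```

send_rows --pt "0.02 0 0.2 0 0" --pt "0 -0.01 0.3 0 0" --pt "0 0 0.3 0 0" --pt "0 0 0.2 0 0" --pt "0 0 0 0 0" --pt "0 0 0 0 -1" --pt "0 0 0 0 -1" --pt "0 0 0 0 -1" --pt "0 0 0 0 -1" --pt "0 0 0 0 -1"

```text
time: 44.2
tool_pos: [493.3, -293.0, 65.2]
orientation: [[0.095, 0.996, 0.001], [0.996, -0.095, -0.001], [-0.0, 0.001, -1.0]]
force: [-2.2, 0.2, 5.3]
width: 14.1
grasp_force: 58.6
```

```bash
cat > circ.py <<'E'
# circ.py a0 total n [cx cy] : rows for going clockwise around the crank axis from angle a0 (deg) by total deg in n rows, tool psi fixed 84.6
import sys,numpy as np,json
a0,tot,n=map(float,sys.argv[1:4]);n=int(n);R=35;psi=np.radians(84.6)
X=np.array([[np.cos(psi),np.sin(psi)],[np.sin(psi),-np.cos(psi)]]);acc=np.zeros(2);out=[]
P=lambda a:X@(R*np.array([np.cos(np.radians(a)),np.sin(np.radians(a))]))
for i in range(1,n+1):
    d=np.round((P(a0-tot*i/n)-P(a0)-acc)/50,2);acc+=d*50;out.append([float(d[0]),float(d[1]),0,0,-1])
for i in range(0,n,10): print(json.dumps(out[i:i+10]).replace(' ',''))
E
python3 circ.py 8.2 360 20; python3 -c "
from cell import ctrl;s=ctrl.state();print(s['tool_pos'],s['force'],s['width'],s['grasp_force'])"
```

```text
[[-0.22,0.02,0,0,-1],[-0.21,-0.05,0,0,-1],[-0.19,-0.12,0,0,-1],[-0.14,-0.16,0,0,-1],[-0.08,-0.21,0,0,-1],[-0.02,-0.21,0,0,-1],[0.05,-0.22,0,0,-1],[0.11,-0.18,0,0,-1],[0.17,-0.15,0,0,-1],[0.2,-0.08,0,0,-1]]
[[0.22,-0.02,0,0,-1],[0.21,0.05,0,0,-1],[0.19,0.12,0,0,-1],[0.14,0.16,0,0,-1],[0.09,0.21,0,0,-1],[0.01,0.21,0,0,-1],[-0.05,0.22,0,0,-1],[-0.11,0.18,0,0,-1],[-0.17,0.15,0,0,-1],[-0.2,0.08,0,0,-1]]
[ 493.26518178 -293.0169418    65.16890186] [-2.16477757  0.16015671  5.31144634] 14.137312728768336 58.575464487075806
```

send_rows --pt "-0.22 0.02 0 0 -1" --pt "-0.21 -0.05 0 0 -1" --pt "-0.19 -0.12 0 0 -1" --pt "-0.14 -0.16 0 0 -1" --pt "-0.08 -0.21 0 0 -1" --pt "-0.02 -0.21 0 0 -1" --pt "0.05 -0.22 0 0 -1" --pt "0.11 -0.18 0 0 -1" --pt "0.17 -0.15 0 0 -1" --pt "0.2 -0.08 0 0 -1"

```text
time: 45.2
tool_pos: [424.1, -304.9, 65.2]
orientation: [[0.096, 0.995, 0.003], [0.995, -0.096, -0.005], [-0.005, 0.004, -1.0]]
force: [5.3, -3.1, 1.5]
width: 14.2
grasp_force: 58.6
```

send_rows --pt "0.22 -0.02 0 0 -1" --pt "0.21 0.05 0 0 -1" --pt "0.19 0.12 0 0 -1" --pt "0.14 0.16 0 0 -1" --pt "0.09 0.21 0 0 -1" --pt "0.01 0.21 0 0 -1" --pt "-0.05 0.22 0 0 -1" --pt "-0.11 0.18 0 0 -1" --pt "-0.17 0.15 0 0 -1" --pt "-0.2 0.08 0 0 -1"

```text
time: 46.2
tool_pos: [492.7, -290.0, 65.0]
orientation: [[0.093, 0.996, -0.002], [0.996, -0.093, 0.005], [0.005, -0.003, -1.0]]
force: [-2.1, 4.3, 12.3]
width: 13.9
grasp_force: 59.8
```

```bash
python3 - <<'E'
from h import *
f=grab('side');s=ctrl.state();print(s['tool_pos'],s['force'],s['width'],s['grasp_force'],s['time'])
f0=f;P=cloud(f);im=f['img'].astype(int)
m=(im.min(-1)>100)&(abs(P[...,2]-55)<9);d=P[m];r=np.hypot(d[:,0]-514,d[:,1]+116);k=(r>115)&(r<140);print(sorted(np.degrees(np.arctan2(d[k,1]+116,d[k,0]-514)).round(0)))
E
```

```text
[ 493.09861155 -292.61765393   65.15492063] [1.80231511 2.39095756 7.03383122] 14.02028315163174 59.56408202648163 46.25
[np.float64(-137.0), np.float64(-136.0), np.float64(-135.0), np.float64(-48.0), np.float64(-46.0), np.float64(-45.0), np.float64(-45.0), np.float64(-45.0), np.float64(88.0), np.float64(89.0), np.float64(90.0), np.float64(90.0), np.float64(134.0), np.float64(135.0), np.float64(177.0), np.float64(179.0), np.float64(180.0)]
```

One turn moved the marks by ~9° clockwise, as it should. Four more turns.

send_rows --pt "-0.22 0.02 0 0 -1" --pt "-0.21 -0.05 0 0 -1" --pt "-0.19 -0.12 0 0 -1" --pt "-0.14 -0.16 0 0 -1" --pt "-0.08 -0.21 0 0 -1" --pt "-0.02 -0.21 0 0 -1" --pt "0.05 -0.22 0 0 -1" --pt "0.11 -0.18 0 0 -1" --pt "0.17 -0.15 0 0 -1" --pt "0.2 -0.08 0 0 -1"

```text
time: 47.25
tool_pos: [423.9, -303.8, 65.1]
orientation: [[0.096, 0.995, 0.002], [0.995, -0.096, -0.003], [-0.003, 0.002, -1.0]]
force: [4.1, -3.1, 4.9]
width: 14.0
grasp_force: 59.2
```

send_rows --pt "0.22 -0.02 0 0 -1" --pt "0.21 0.05 0 0 -1" --pt "0.19 0.12 0 0 -1" --pt "0.14 0.16 0 0 -1" --pt "0.09 0.21 0 0 -1" --pt "0.01 0.21 0 0 -1" --pt "-0.05 0.22 0 0 -1" --pt "-0.11 0.18 0 0 -1" --pt "-0.17 0.15 0 0 -1" --pt "-0.2 0.08 0 0 -1"

```text
time: 48.25
tool_pos: [492.6, -289.3, 65.0]
orientation: [[0.092, 0.996, -0.003], [0.996, -0.092, 0.006], [0.005, -0.003, -1.0]]
force: [-1.3, 4.5, 14.4]
width: 13.5
grasp_force: 60.1
```

send_rows --pt "-0.22 0.02 0 0 -1" --pt "-0.21 -0.05 0 0 -1" --pt "-0.19 -0.12 0 0 -1" --pt "-0.14 -0.16 0 0 -1" --pt "-0.08 -0.21 0 0 -1" --pt "-0.02 -0.21 0 0 -1" --pt "0.05 -0.22 0 0 -1" --pt "0.11 -0.18 0 0 -1" --pt "0.17 -0.15 0 0 -1" --pt "0.2 -0.08 0 0 -1"

```text
time: 49.25
tool_pos: [423.8, -303.6, 65.1]
orientation: [[0.095, 0.995, 0.002], [0.995, -0.095, -0.003], [-0.003, 0.002, -1.0]]
force: [3.5, -4.2, 5.7]
width: 14.6
grasp_force: 59.2
```

send_rows --pt "0.22 -0.02 0 0 -1" --pt "0.21 0.05 0 0 -1" --pt "0.19 0.12 0 0 -1" --pt "0.14 0.16 0 0 -1" --pt "0.09 0.21 0 0 -1" --pt "0.01 0.21 0 0 -1" --pt "-0.05 0.22 0 0 -1" --pt "-0.11 0.18 0 0 -1" --pt "-0.17 0.15 0 0 -1" --pt "-0.2 0.08 0 0 -1"

```text
time: 50.25
tool_pos: [492.5, -289.3, 65.0]
orientation: [[0.092, 0.996, -0.003], [0.996, -0.092, 0.006], [0.005, -0.003, -1.0]]
force: [-2.1, 4.4, 13.5]
width: 14.0
grasp_force: 60.1
```

send_rows --pt "-0.22 0.02 0 0 -1" --pt "-0.21 -0.05 0 0 -1" --pt "-0.19 -0.12 0 0 -1" --pt "-0.14 -0.16 0 0 -1" --pt "-0.08 -0.21 0 0 -1" --pt "-0.02 -0.21 0 0 -1" --pt "0.05 -0.22 0 0 -1" --pt "0.11 -0.18 0 0 -1" --pt "0.17 -0.15 0 0 -1" --pt "0.2 -0.08 0 0 -1"

```text
time: 51.25
tool_pos: [423.9, -303.6, 65.1]
orientation: [[0.095, 0.995, 0.002], [0.995, -0.095, -0.003], [-0.003, 0.002, -1.0]]
force: [3.8, -3.9, 6.2]
width: 14.2
grasp_force: 59.2
```

send_rows --pt "0.22 -0.02 0 0 -1" --pt "0.21 0.05 0 0 -1" --pt "0.19 0.12 0 0 -1" --pt "0.14 0.16 0 0 -1" --pt "0.09 0.21 0 0 -1" --pt "0.01 0.21 0 0 -1" --pt "-0.05 0.22 0 0 -1" --pt "-0.11 0.18 0 0 -1" --pt "-0.17 0.15 0 0 -1" --pt "-0.2 0.08 0 0 -1"

```text
time: 52.25
tool_pos: [492.6, -289.3, 65.0]
orientation: [[0.092, 0.996, -0.003], [0.996, -0.092, 0.006], [0.005, -0.003, -1.0]]
force: [-1.4, 4.3, 13.9]
width: 14.5
grasp_force: 60.1
```

```bash
cat > marks.py <<'E'
from h import *
f=grab('side');s=ctrl.state();print(s['tool_pos'],s['force'],s['width'],s['grasp_force'],s['time'])
P=cloud(f);im=f['img'].astype(int)
m=(im.min(-1)>100)&(abs(P[...,2]-55)<9);d=P[m];r=np.hypot(d[:,0]-514,d[:,1]+116);k=(r>115)&(r<140)
v,u=np.nonzero(m);a=[]
for x,y in zip(u[k],v[k]):
    p=onz(f,x,y,55);a.append(np.degrees(np.arctan2(p[1]+116.85,p[0]-514.97)))
a=np.sort(a);g=np.split(a,np.nonzero(np.diff(a)>10)[0]+1);print([ (round(q.mean(),1),len(q)) for q in g])
E
python3 marks.py
```

```text
[ 492.98580768 -291.83591748   65.11916289] [2.38124915 2.39164085 9.08593913] 14.171862907340886 59.746270179748535 52.3
[(np.float64(-163.4), 4), (np.float64(-118.2), 3), (np.float64(-27.5), 4), (np.float64(62.7), 5), (np.float64(107.3), 4), (np.float64(151.3), 5)]
```

send_rows --pt "-0.22 0.02 0 0 -1" --pt "-0.21 -0.05 0 0 -1" --pt "-0.19 -0.12 0 0 -1" --pt "-0.14 -0.16 0 0 -1" --pt "-0.08 -0.21 0 0 -1" --pt "-0.02 -0.21 0 0 -1" --pt "0.05 -0.22 0 0 -1" --pt "0.11 -0.18 0 0 -1" --pt "0.17 -0.15 0 0 -1" --pt "0.2 -0.08 0 0 -1"

```text
time: 53.3
tool_pos: [423.9, -303.6, 65.1]
orientation: [[0.095, 0.995, 0.002], [0.995, -0.095, -0.003], [-0.003, 0.002, -1.0]]
force: [4.2, -3.8, 6.1]
width: 14.0
grasp_force: 59.2
```

send_rows --pt "0.22 -0.02 0 0 -1" --pt "0.21 0.05 0 0 -1" --pt "0.19 0.12 0 0 -1" --pt "0.14 0.16 0 0 -1" --pt "0.09 0.21 0 0 -1" --pt "0.01 0.21 0 0 -1" --pt "-0.05 0.22 0 0 -1" --pt "-0.11 0.18 0 0 -1" --pt "-0.17 0.15 0 0 -1" --pt "-0.2 0.08 0 0 -1"

```text
time: 54.3
tool_pos: [492.6, -289.3, 65.0]
orientation: [[0.092, 0.996, -0.003], [0.996, -0.092, 0.006], [0.005, -0.003, -1.0]]
force: [-0.8, 4.4, 14.7]
width: 13.8
grasp_force: 60.1
```

send_rows --pt "-0.02 0 0 0 -1" --pt "0 0 0 0 -1" --pt "0 0 0 0 -1" --pt "0 0 0 0 -1" --pt "0 0 0 0 0" --pt "0 0 0 0 0" --pt "0 0 0 0 0" --pt "0 0 -0.2 0 0" --pt "0 0 -0.8 0 0" --pt "0 0 -1 0 0"

```text
time: 55.3
tool_pos: [490.9, -292.1, 163.3]
orientation: [[0.095, 0.995, -0.006], [0.995, -0.095, 0.003], [0.002, -0.007, -1.0]]
force: [1.0, -0.9, -0.1]
width: 42.7
grasp_force: 0.0
```

send_rows --pt "0 0 -0.8 0 0" --pt "-0.2 0 -0.7 0 0" --pt "-0.4 0 -0.1 0 0" --pt "-0.4 0.1 0 0 0" --pt "-0.4 0.1 0 0 0" --pt "-0.1 0 0 0 0" --pt "0 0 0 0 -1" --pt "0 0 0 0 -1" --pt "0 0 0 0 -1" --pt "0 0 0 0 -1"

```text
time: 56.3
tool_pos: [496.4, -368.0, 244.4]
orientation: [[0.093, 0.996, 0.0], [0.996, -0.093, 0.001], [0.001, 0.0, -1.0]]
force: [0.9, 0.0, 0.1]
width: -0.0
grasp_force: 0.0
```

```bash
python3 marks.py; python3 - <<'E'
from h import *
f=grab('wrist');save(f,'w9',scale=1.5)
E
```

```text
[ 496.34192    -368.18896436  244.40606436] [-0.78257331 -0.03715689 -0.18971468] -0.04316153184903874 0.0 56.35
[(np.float64(-127.9), 4), (np.float64(-82.4), 5), (np.float64(53.5), 5), (np.float64(98.0), 4), (np.float64(143.0), 4)]
```

View pics/w9.png

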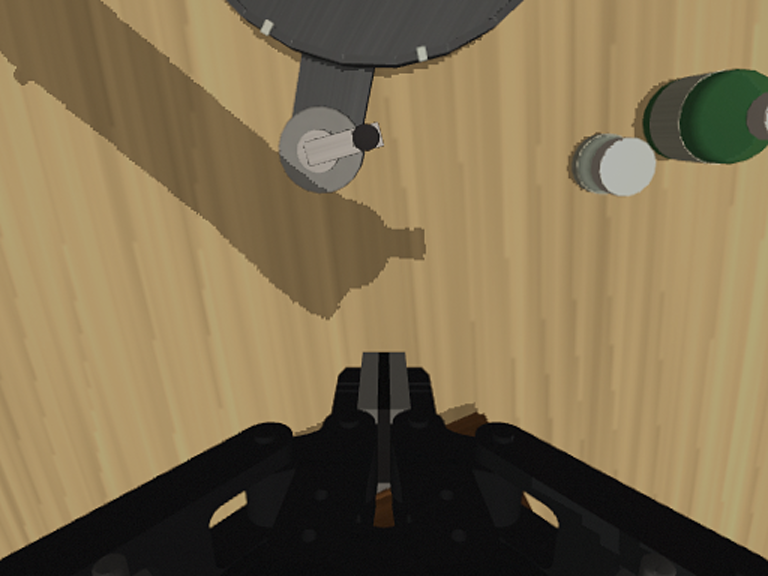

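The crank is back at its start direction (handle (367,137)) and the rim marks again coincide with the original positions. Back to the nozzle.

send_rows --pt "0.3 0.2 0 0 -1" --pt "0.6 0.3 0 0 -1" --pt "0.7 0.4 0 0 -1" --pt "0.7 0.4 0 0 -1" --pt "0.7 0.4 0 0 -1" --pt "0.7 0.4 0 0 -1" --pt "0.7 0.3 0 0 -1" --pt "0.6 0.3 0 0 -1" --pt "0.6 0.3 0 0 -1" --pt "0.38 0.12 0 0 -1"

```text
time: 57.4
tool_pos: [680.9, -82.0, 243.7]
orientation: [[0.09, 0.996, 0.0], [0.996, -0.09, 0.002], [0.002, 0.0, -1.0]]
force: [0.1, -0.3, -0.2]
width: -0.0
grasp_force: 0.0
```

send_rows --pt "0 0 0.2 0 -1" --pt "0 0 0.4 0 -1" --pt "0 0 0.4 0 -1" --pt "0 0 0.2 0 -1" --pt "0 0 0.08 0 -1" --pt "0 0 0 0 -1" --pt "0 0 0 0 -1" --pt "0 0 0 0 -1" --pt "0 0 0 0 -1" --pt "0 0 0 0 -1"

```text
time: 58.4
tool_pos: [679.8, -86.2, 180.9]
orientation: [[0.094, 0.996, 0.001], [0.996, -0.094, -0.0], [-0.0, 0.001, -1.0]]
force: [0.4, -0.7, -0.4]
width: -0.0
grasp_force: 0.0
```

```bash
python3 plan.py "680,-85,156,84.6,1,-1" | tail -2; python3 marks.py; python3 - <<'E'
from chk import *
f=grab('wrist');plates(f,30,60,100);plates(ld('side'),38,52,90)
E
```

```text
[[0.03,0,0.5,0,-1.0]]
end [679.9 -84.7 155.9] 84.6 maxabs 0.5
[679.6950535  -86.22995607 180.69820566] [-0.34113584  0.38874437 -0.56678113] -0.0983270185392423 0.0 58.45
[(np.float64(-127.9), 4), (np.float64(-82.4), 5), (np.float64(-37.1), 4), (np.float64(53.5), 5), (np.float64(98.0), 4)]
[679.7 -86.2 180.7] -0.0983270185392423 [-0.3  0.4 -0.6] 58.45
tool rack [-224.4 -192.5]
[ 415    0   28  325 2347] ctr 842 -112 [319.  10.] 90.0 z 33.5 rack [-234.6 -356.4]
[ 424    0   38  331 3749] ctr 854 -116 [327.  19.] 89.9 z 34.4 rack [-238.1 -368.7]
[ 438    0   35  336 2135] ctr 867 -121 [ 12. 335.] 0.1 z 35.1 rack [-241.7 -382.2]
[ 469    0   31  250 1634] ctr 892 -69 [ 10. 229.] 0.1 z 33.5 rack [-187.6 -402.2]
[ 478    0   34  263 2425] ctr 904 -78 [ 18. 246.] 0.2 z 34.6 rack [-195.4 -415. ]
[492 118  20 152 707] ctr 916 -132 [ 13. 157.] 0.1 z 35.6 rack [-247.7 -432.2]
[   0  122   73  104 3987] ctr 471 -65 [103.  43.] 42.3 z 46.2 rack [-222.6   17.5]
[  39  176   92   94 3933] ctr 512 -116 [103.  42.] 39.6 z 46.1 rack [-270.3  -28.8]
[  97  223   92   84 3538] ctr 558 -168 [102.  42.] 40.6 z 46.2 rack [-317.   -79.4]
[456 257  18  88 475] ctr 891 -243 [ 17. 125.] 5.0 z 33.7 rack [-360.6 -417.3]
[465 264  21  85 648] ctr 904 -253 [ 17. 109.] 0.9 z 34.8 rack [-369.1 -431.2]
[477 275  19  82 379] ctr 917 -270 [ 11. 112.] 0.1 z 35.5 rack [-385.  -445.7]
[234 230  26  28 335] ctr 471 -62 [98. 39.] 42.3 z 45.7 rack [-220.    17.5]
[255 239  26  28 384] ctr 512 -113 [95. 44.] 40.2 z 45.1 rack [-266.5  -27.9]
[277 245  27  31 426] ctr 561 -160 [105.  44.] 40.6 z 45.3 rack [-309.3  -80.9]
```

send_rows --pt "0.03 0 0.1 0 -1" --pt "0 0 0.1 0 -1" --pt "0 0 0.08 0 -1" --pt "0 0 0.06 0 -1" --pt "0 0 0.04 0 -1" --pt "0 0 0.04 0 -1" --pt "0 0 0.04 0 -1" --pt "0 0 0.03 0 -1" --pt "0 0 0.02 0 -1" --pt "0 0 0 0 -1"

```text
time: 59.5
tool_pos: [679.4, -84.6, 156.2]
orientation: [[0.094, 0.996, 0.0], [0.996, -0.094, 0.0], [0.0, 0.0, -1.0]]
force: [-3.7, 1.5, 7.1]
width: 0.2
grasp_force: 3.7
```

send_rows --pt "0 0 -0.2 0 -1" --pt "0 0 -0.5 0 -1" --pt "0 0 -0.7 0 -1" --pt "0 0 -0.6 0 -1" --pt "0 0 -0.3 0 -1" --pt "0 0 0 0 -1" --pt "0 0 0 0 -1" --pt "0 0 0 0 -1" --pt "0 0 0 0 -1" --pt "0 0 0 0 -1"

```text
time: 60.5
tool_pos: [679.3, -84.5, 268.5]
orientation: [[0.094, 0.996, -0.002], [0.996, -0.094, 0.0], [0.0, -0.002, -1.0]]
force: [-0.1, 0.4, -0.7]
width: 0.0
grasp_force: 0.0
```

```bash
python3 - <<'E'
from h import *
f=grab('scene');save(f,'final',scale=1.5)
E
```

```text
(no output)
```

View pics/final.png

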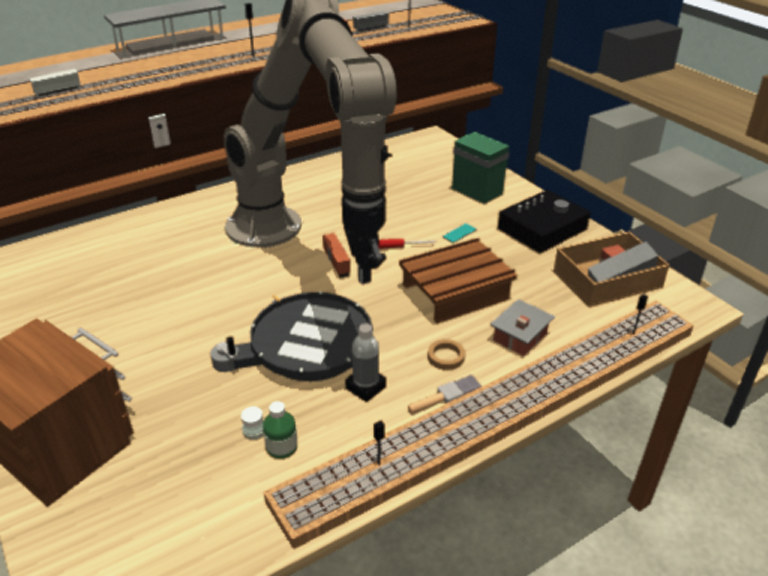

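The rack is empty, the three plates lie in the turned tray around (312,335), and the pot, tape and shed stand where they were.

```bash
python3 -c "
from cell import ctrl;print(ctrl.hand_in())"
```

```text
the job is handed in; nothing more can be done
None
```

The job is handed in at about 60 s: all three plates lie flat and apart in the tray, the nozzle was pressed fully down before and after the tray moved on one division, and the paint pot, tape and shed stand where they were.

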